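# Lock the mosaic plaques in the curing jig

## Robot

A 6-joint arm with a two-finger parallel gripper is mounted at the origin on the work surface. World frame = base frame: x ahead of the robot, y to its left, z up, the work surface at z = 0. Lengths are in mm, angles in rad, forces in N, time in s.
With the tool pointing down it reaches from about 350 to 975 mm from the base axis. Payload 7.1 kg.
Tool frame: the origin (TCP) lies midway between the tips of the shut fingers; the grasp point (between the pads) lies 19 mm behind it (ctrl.hold_point_z is the distance from the TCP to the grasp point, in mm); x points along the fingers, y is the direction in which the jaws open and shut, and the axes are right-handed (so a half turn about x gives the same grasp; the last joint's range is limited). The gripper opens to 88 mm and grips with 3 to 60 N. Pads are 20 mm wide; open, the fingers measure 115 mm over their backs; the gripper's body (75 mm by 178 mm) begins 61 mm behind the grasp point.
Start: joints at [-1.255, 0.423, 1.63, -0, 1.089, -0.019], TCP at [205.38, -590.274, 222.675] pointing down, gripper open.
Joint ranges: [-3, 3], [-0.9, 2.11], [0.09, 2.58], [-1.31, 4.45], [0.11, 2.69], [-2.54, 2.54]. Speed limits (rad/s): [2.39, 2.39, 3.01, 3.14, 3.14, 3.14].

## Interface

Orientations are given as a rotation vector (axis times angle).
In Python, from workcell import ctrl, get_image, calibration gives the robot as it stands.
- The arm moves only by the tool move_arm, never from a script. Its argument "rows" is a list of rows, each a list of 5 numbers: the shift along the world's x, y, z in mm, then the turn about the world's z in rad, then the closure, from -1 (fully open) to 1 (shut). In form: [[tx, ty, tz, roll, jaw], ...]. A call has 1 to 12 rows; each row is the pose to reach, as a shift and turn from the pose measured when the call began; what a row does not reach only later rows make up. A row lasts 1/8 s, in which the tool goes at most 62.5 mm and 10.7 degrees, less where a joint would pass 70% of its speed; a pose out of reach is approached as far as the arm can. A call with a gripper value outside its range is refused whole. The fingers move at their own pace and stop on an object; the grip force is fixed at half the most. Time passes only in rows, so rows that repeat a pose let the fingers close. It gives the time, the measured TCP pose, the force and the opening at its end, in the units of the state.
- ctrl.get_obs(): the state, without advancing time (a new reading comes with each control period).
- get_image(name): name is "scene" or "top" or "wrist"; returns the picture (384x512x3 uint8, blue, green, red); there is no depth.
- calibration(name): a dict with "fx", "fy", "cx", "cy" (pixels), "view" (4x4, takes a point from world to camera coordinates); the wrist camera has in their place "T_tool_cam" (4x4, takes a point from camera to tool coordinates, whose origin is the TCP and whose axes are the tool frame's). Camera axes: x right, y up, looking along -z (the intrinsics and any distortion apply to the point x, -y, -z); pixel columns grow to the right and rows downward; lengths in mm; the calibration is good to about 2 mm. A picture is of the moment at which its call begins: read the wrist's pose just before it. calibration takes no time and is no camera call.
- ctrl.close_job(): hands the job in, once; it reports no verdict.
The state is a dict: "t": time; "qpos": joint angles; "qvel": joint speeds; "joint_torque": joint torques, N m; "ee_pos": TCP position; "orientation": TCP orientation; "ft_force": force on the tool from outside, world axes, zero at the start; "moment": the same for the moment, N m; "width": finger opening in mm.
Only numpy, scipy, OpenCV 4.12 (cv2) and the standard library are available. Lean on these libraries where they do the work, as an engineer would, in place of code of your own. Each camera call takes 0.05 s, during which the arm holds its last target.

## Task

Open the curing jig: draw the headed pin out of the fork, park it upright in its wooden stand and swing the keeper bar right back, clear of the bays. Then put every mosaic plaque on the bench into a bay of the curing jig, tiles up and turned so that its notch takes the bay's key and it lies flat on the bay's floor. Only when all are in, swing the keeper fully closed and push the pin back down through fork and bar until its collar sits on the fork, leaving the other things on the bench alone.

Things in the scene. Friction and masses are not known exactly. Their poses are not given: they have to be found in the camera images.
- jig: curing jig fixed to the bench: a plywood board 190 mm (x) by 230 (y), 12 thick, origin at the centre of its underside. Four low keyed bays stand on it in two rows of two (at x = -50 and +50 mm, y = -53 and +53 mm of the jig's frame). At the -y end is the hinge post of the swinging keeper, at the +y end a steel fork.
- bay1: keyed bay on the jig; origin at its floor's centre (board top). Rails 10 mm high bound a pocket 61 mm (x) by 95 (y); its long sides are open for fingers from y = -34 to +23 mm. A key block 9 mm wide, 10 high juts 11.5 mm in from the +x side at y = +28 mm. Bays are alike but some stand half a turn round: a plaque goes down only with its x axis along the bay's x axis.
- bay2: keyed bay on the jig; origin at its floor's centre (board top). Rails 10 mm high bound a pocket 61 mm (x) by 95 (y); its long sides are open for fingers from y = -34 to +23 mm. A key block 9 mm wide, 10 high juts 11.5 mm in from the +x side at y = +28 mm. Bays are alike but some stand half a turn round: a plaque goes down only with its x axis along the bay's x axis.
- bay3: keyed bay on the jig; origin at its floor's centre (board top). Rails 10 mm high bound a pocket 61 mm (x) by 95 (y); its long sides are open for fingers from y = -34 to +23 mm. A key block 9 mm wide, 10 high juts 11.5 mm in from the +x side at y = +28 mm. Bays are alike but some stand half a turn round: a plaque goes down only with its x axis along the bay's x axis.
- bay4: keyed bay on the jig; origin at its floor's centre (board top). Rails 10 mm high bound a pocket 61 mm (x) by 95 (y); its long sides are open for fingers from y = -34 to +23 mm. A key block 9 mm wide, 10 high juts 11.5 mm in from the +x side at y = +28 mm. Bays are alike but some stand half a turn round: a plaque goes down only with its x axis along the bay's x axis.
- plaque1: mosaic plaque lying tile side up: wooden back 56 mm (its x) by 90 mm (its y) by 18 thick, 0.11 kg, tiles on top; origin at the centre of its underside. One notch, 14 mm deep and 16 wide, in its +x long edge, centred at y = +28 mm. May be absent.
- plaque2: mosaic plaque lying tile side up: wooden back 56 mm (its x) by 90 mm (its y) by 18 thick, 0.11 kg, tiles on top; origin at the centre of its underside. One notch, 14 mm deep and 16 wide, in its +x long edge, centred at y = +28 mm. May be absent.
- plaque3: mosaic plaque lying tile side up: wooden back 56 mm (its x) by 90 mm (its y) by 18 thick, 0.11 kg, tiles on top; origin at the centre of its underside. One notch, 14 mm deep and 16 wide, in its +x long edge, centred at y = +28 mm. May be absent.
- plaque4: mosaic plaque lying tile side up: wooden back 56 mm (its x) by 90 mm (its y) by 18 thick, 0.11 kg, tiles on top; origin at the centre of its underside. One notch, 14 mm deep and 16 wide, in its +x long edge, centred at y = +28 mm. May be absent.
- keeper (a joint): swing of the keeper, a flat bar with two cross shoes, 34 to 42 mm above the bench, turning level about a post: 0 = closed, as at the start (over the jig, its holed end stopped between the fork plates), growing to 2.0 rad as it swings out, clockwise seen from above, away from the robot. Friction 0.12 N m: stays where left. Passes 3 mm over seated plaques; past 1.55 it is clear of the bays.
- keeper_hinge (a point): point on the keeper's upright hinge axis, 42 mm above the bench
- keeper_knob (a point): point in the keeper's upright black round knob (20 mm across, from 42 to 82 mm above the bench), at 68 mm height, 130 mm from the hinge axis along the bar
- fork_hole (a point): centre of the 20 mm hole in the fork's upper plate, at the plate's top face, 56 mm above the bench. The upper plate is 10 thick, the lower plate (same hole) spans heights 16 to 30 mm, and the keeper's holed end (22 mm hole, 276 mm from the hinge) comes between them. Plates are 50 by 44 mm; the hole goes through to the bench.
- pin: headed steel pin, at the start home in the fork: shank 16 mm across and 54 long with a tapered tip (last 9 mm, to 7 mm across), a collar 34 mm across and 8 thick, and above it a round grip 24 mm across and 30 high; 92 mm in all, about 0.16 kg. Origin at the tip, z up the shank.
- pin_collar (a point): centre of the underside of the pin's collar, 54 mm above its tip
- stand_hole (a point): mouth of the 21 mm through hole in the pin stand, a fixed wooden block 60 by 60 by 56 mm high for parking the pin (empty at the start), its collar then resting on the block's top; this point is at the top face
- glue_bottle: white squeeze bottle, 48 mm across and 120 tall; origin under its middle; a bystander, to be left alone
- tile_bowl: low glass bowl, 90 mm across and 35 tall; origin under its middle; a bystander, to be left alone
- tile_jar: amber glass jar, 72 mm across and 90 tall; origin under its middle; a bystander, to be left alone
- scraper: spatula-like scraper 160 mm long, lying flat; origin under its middle; a bystander, to be left alone
- water_mug: white mug, 80 mm across (handle extra) and 90 tall; origin under its middle; a bystander, to be left alone
There are look-alikes about, which are no part of the job. What is shaped like the pin but turquoise is not meant. What is shaped like the plaque4 but blue is not meant.

How it is judged (in metres and radians):
On the way, in this order (a step that is already met when the one before it is completed fails the run):
1. the pin is parked upright in its stand and the keeper is swung back (value of joint keeper above 1.2 rad and distance between pin_collar and stand_hole below 0.008 m and angle between pin's own z axis and vertical below 0.08 rad), for 0.2 s.
2. every plaque present lies seated in a keyed bay (((horizontal distance between plaque1 and bay1 below 0.006 m and z of plaque1 in the frame of bay1 below 0.004 m and angle between plaque1's own z axis and vertical below 0.06 rad) or (horizontal distance between plaque1 and bay2 below 0.006 m and z of plaque1 in the frame of bay2 below 0.004 m and angle between plaque1's own z axis and vertical below 0.06 rad) or (horizontal distance between plaque1 and bay3 below 0.006 m and z of plaque1 in the frame of bay3 below 0.004 m and angle between plaque1's own z axis and vertical below 0.06 rad) or (horizontal distance between plaque1 and bay4 below 0.006 m and z of plaque1 in the frame of bay4 below 0.004 m and angle between plaque1's own z axis and vertical below 0.06 rad)) and ((horizontal distance between plaque2 and bay1 below 0.006 m and z of plaque2 in the frame of bay1 below 0.004 m and angle between plaque2's own z axis and vertical below 0.06 rad) or (horizontal distance between plaque2 and bay2 below 0.006 m and z of plaque2 in the frame of bay2 below 0.004 m and angle between plaque2's own z axis and vertical below 0.06 rad) or (horizontal distance between plaque2 and bay3 below 0.006 m and z of plaque2 in the frame of bay3 below 0.004 m and angle between plaque2's own z axis and vertical below 0.06 rad) or (horizontal distance between plaque2 and bay4 below 0.006 m and z of plaque2 in the frame of bay4 below 0.004 m and angle between plaque2's own z axis and vertical below 0.06 rad)) and ((horizontal distance between plaque3 and bay1 below 0.006 m and z of plaque3 in the frame of bay1 below 0.004 m and angle between plaque3's own z axis and vertical below 0.06 rad) or (horizontal distance between plaque3 and bay2 below 0.006 m and z of plaque3 in the frame of bay2 below 0.004 m and angle between plaque3's own z axis and vertical below 0.06 rad) or (horizontal distance between plaque3 and bay3 below 0.006 m and z of plaque3 in the frame of bay3 below 0.004 m and angle between plaque3's own z axis and vertical below 0.06 rad) or (horizontal distance between plaque3 and bay4 below 0.006 m and z of plaque3 in the frame of bay4 below 0.004 m and angle between plaque3's own z axis and vertical below 0.06 rad)) and ((horizontal distance between plaque4 and bay1 below 0.006 m and z of plaque4 in the frame of bay1 below 0.004 m and angle between plaque4's own z axis and vertical below 0.06 rad) or (horizontal distance between plaque4 and bay2 below 0.006 m and z of plaque4 in the frame of bay2 below 0.004 m and angle between plaque4's own z axis and vertical below 0.06 rad) or (horizontal distance between plaque4 and bay3 below 0.006 m and z of plaque4 in the frame of bay3 below 0.004 m and angle between plaque4's own z axis and vertical below 0.06 rad) or (horizontal distance between plaque4 and bay4 below 0.006 m and z of plaque4 in the frame of bay4 below 0.004 m and angle between plaque4's own z axis and vertical below 0.06 rad))), for 0.2 s.
3. the keeper is closed over the seated plaques (all of step 2 and value of joint keeper below 0.03 rad), for 0.2 s.
4. the pin is fully home through fork and keeper (value of joint keeper below 0.03 rad and distance between pin_collar and fork_hole below 0.006 m and angle between pin's own z axis and vertical below 0.08 rad), for 0.2 s.
At the end, for the whole second after the job is handed in: Every plaque present is flat in a bay (within 6 mm of the bay's centre, underside within 4 mm of its floor, tilt under 0.06 rad), the keeper is within 0.03 rad of closed, the pin is upright through the fork with its collar within 6 mm of the fork's top hole point, and all is at rest (all of step 2 and all of step 4 and linear speed of each of pin, plaque1, plaque2, plaque3, plaque4 below 0.02 m/s); the robot touches nothing.
It fails at once if the glue bottle is knocked away (over 50 mm) (distance of glue_bottle from where it was at the start of the episode above 0.05 m).
It fails at once if the tile bowl is knocked away (over 50 mm) (distance of tile_bowl from where it was at the start of the episode above 0.05 m).
It fails at once if the tile jar is knocked away (over 50 mm) (distance of tile_jar from where it was at the start of the episode above 0.05 m).
It fails at once if the scraper is knocked away (over 50 mm) (distance of scraper from where it was at the start of the episode above 0.05 m).
It fails at once if the water mug is knocked away (over 50 mm) (distance of water_mug from where it was at the start of the episode above 0.05 m).
Of plaque1, plaque2, plaque3, plaque4 only 2 to 4 are there at a start; the rules pass over those that are not, and their reading is None.
At some moment in a run one of plaque1, plaque2, plaque3, plaque4 may be knocked a few centimetres aside while the robot is not near it.
It also fails if it takes over 210 s, if anything falls off the work surface, if the arm or the gripper's body presses on something with over 40 N, if the wrist force passes 120 N, or if a joint passes its speed limit or range.

## Working session

There is one attempt and no reset: what is moved stays moved. The work goes in short steps, Python scripts to look and compute and a tool call to move; the robot and the scene stay as the last step left them, time stands still between calls to the robot, and variables do not carry over. Pictures are saved under pics/ and viewed, and the job is handed in when it is done.

Besides the shell and the picture viewer there is one more tool, called after "Emit:" by a JSON object that holds its "name" and its "arguments", one argument or row to a line. move_arm: Moves the arm, as the interface text tells. Its arguments: {"type":"object","properties":{"rows":{"type":"array"}},"required":["rows"]}

```bash
ls; mkdir -p pics; python3 - <<'E'
from workcell import ctrl,get_image,calibration
import cv2
print(ctrl.get_obs(), ctrl.hold_point_z)
for n in ("scene","top","wrist"):
    im=get_image(n); cv2.imwrite(f"pics/a_{n}.png",im); print(n,calibration(n))
E
```

```text
pics
{'t': 0.0, 'qpos': array([-1.25499485e+00,  4.23806795e-01,  1.63068348e+00,  2.65374172e-06,
        1.08863026e+00, -1.90133653e-02]), 'qvel': array([-0.0019587 ,  0.00143959, -0.00061916, -0.00119377,  0.00058958,
       -0.00074673]), 'joint_torque': array([-1.33105594e-03, -5.44643068e+01, -2.73669040e+01,  6.42904197e-02,
        2.28096207e-02, -1.36533508e-04]), 'ee_pos': array([ 205.21396673, -589.75428223,  221.92552945]), 'orientation': array([ 2.0403094 ,  0.34639165, -2.04077208]), 'ft_force': array([-1.02932156, -0.30589538,  0.00135472]), 'moment': array([ 0.00692771, -0.03310779,  0.05811625]), 'width': 87.60545715529419} 18.700000000000003
scene {'fx': 468.2011011901989, 'fy': 468.2011011901989, 'cx': 256.3341183680383, 'cy': 187.71344655017796, 'view': array([[-8.11372301e-01,  5.84193428e-01,  1.98249258e-02,
         3.95857694e+02],
       [-3.23903916e-01, -4.77577722e-01,  8.16704214e-01,
         7.27589399e+01],
       [ 4.86581177e-01,  6.56229806e-01,  5.76715874e-01,
        -1.53661068e+03],
       [ 0.00000000e+00,  0.00000000e+00,  0.00000000e+00,

[... 251 characters left out ...]
01,  1.25781748e-02,  1.79066057e-01,
        -4.70530424e+02],
       [-1.79129075e-01,  4.06697634e-03,  9.83817175e-01,
        -1.11521607e+03],
       [ 0.00000000e+00,  0.00000000e+00,  0.00000000e+00,
         1.00000000e+00]])}
wrist {'fx': 295.5831646583128, 'fy': 295.5831646583128, 'cx': 254.33833653869152, 'cy': 189.57623373258878, 'T_tool_cam': array([[-2.95403344e-05,  2.58165596e-01, -9.66100680e-01,
        -1.62512750e+02],
       [ 9.99999404e-01, -1.04687283e-03, -3.10326730e-04,
         1.86487142e-01],
       [-1.09150024e-03, -9.66100113e-01, -2.58165411e-01,
        -6.90495737e+01],
       [ 0.00000000e+00,  0.00000000e+00,  0.00000000e+00,
         1.00000000e+00]])}
```

View pics/a_top.png

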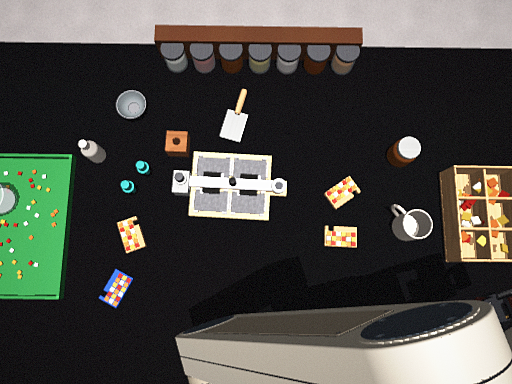

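View pics/a_scene.png

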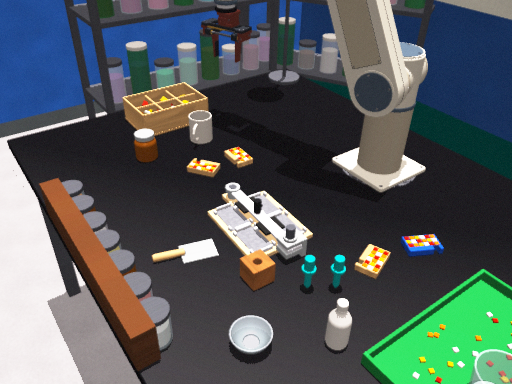

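View pics/a_wrist.png

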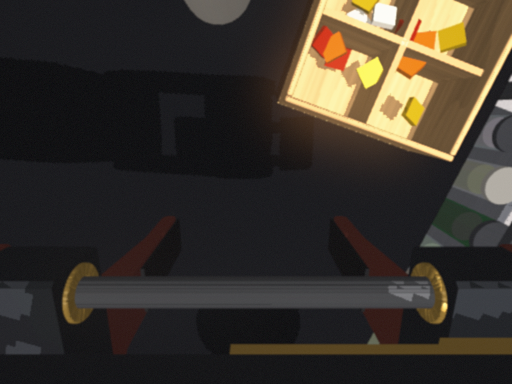

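The top view shows the jig at (230,187), with the pin and fork at (180,183), the hinge at (280,186), and the stand at (177,143). Orange/white plaques lie at (131,235), (341,192) and (341,237). The blue decoy is at (116,288) and the turquoise pins are at (142,168) and (127,186).

```bash
cat > h.py <<'E'
import numpy as np, cv2
from workcell import ctrl,get_image,calibration
from scipy.spatial.transform import Rotation as R
def cam(name,obs=None):
    c=calibration(name)
    if 'view' in c: V=np.array(c['view'])
    else:
        o=obs or ctrl.get_obs(); T=np.eye(4); T[:3,:3]=R.from_rotvec(o['orientation']).as_matrix(); T[:3,3]=o['ee_pos']
        V=np.linalg.inv(T@np.array(c['T_tool_cam']))
    return c,V
def proj(name,P,obs=None):
    c,V=cam(name,obs); p=(V@np.append(np.array(P,float),1))[:3]; 
    return np.array([c['cx']+c['fx']*p[0]/-p[2], c['cy']-c['fy']*p[1]/-p[2]])
def ray(name,uv,obs=None):
    c,V=cam(name,obs); d=np.array([(uv[0]-c['cx'])/c['fx'],-(uv[1]-c['cy'])/c['fy'],-1])
    return np.linalg.inv(V)[:3,3],V[:3,:3].T@d
def plane(name,uv,z,obs=None):
    o,d=ray(name,uv,obs); return o+d*(z-o[2])/d[2]
def tri(n1,u1,n2,u2):
    o1,d1=ray(n1,u1);o2,d2=ray(n2,u2)
    A=np.c_[d1,-d2]; s=np.linalg.lstsq(A,o2-o1,rcond=None)[0]
    a=o1+d1*s[0];b=o2+d2*s[1]; return (a+b)/2,np.linalg.norm(a-b)
def crop(im,x0,y0,x1,y1,k,fn):
    cv2.imwrite(fn,cv2.resize(im[y0:y1,x0:x1],None,fx=k,fy=k,interpolation=cv2.INTER_CUBIC))
E
python3 - <<'E'
from h import *
im=cv2.imread('pics/a_top.png'); crop(im,90,80,300,230,3.8,'pics/b1.png')
crop(im,90,170,370,310,2.8,'pics/b2.png')
im=cv2.imread('pics/a_scene.png'); crop(im,180,140,400,290,3.6,'pics/b3.png')
E
```

```text
(no output)
```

View pics/b1.png

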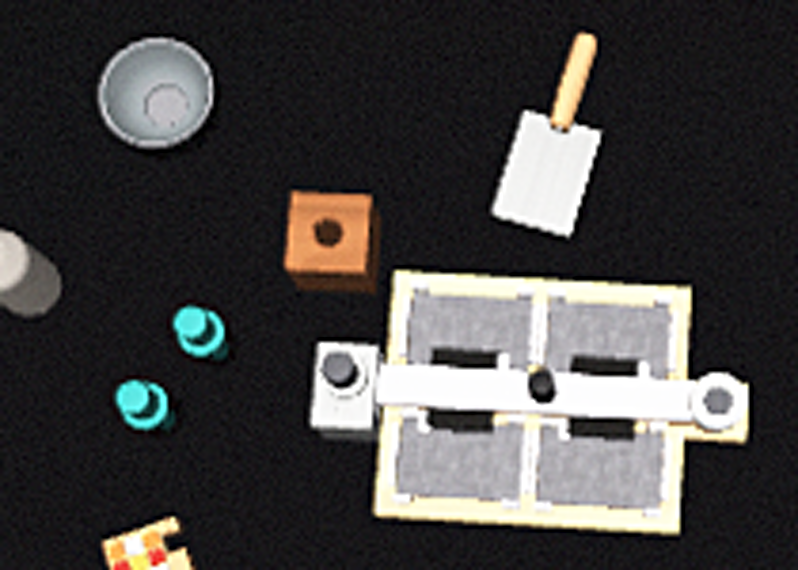

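View pics/b2.png

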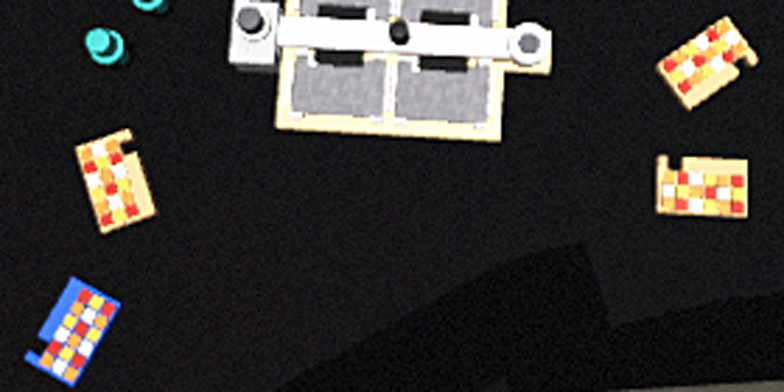

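View pics/b3.png

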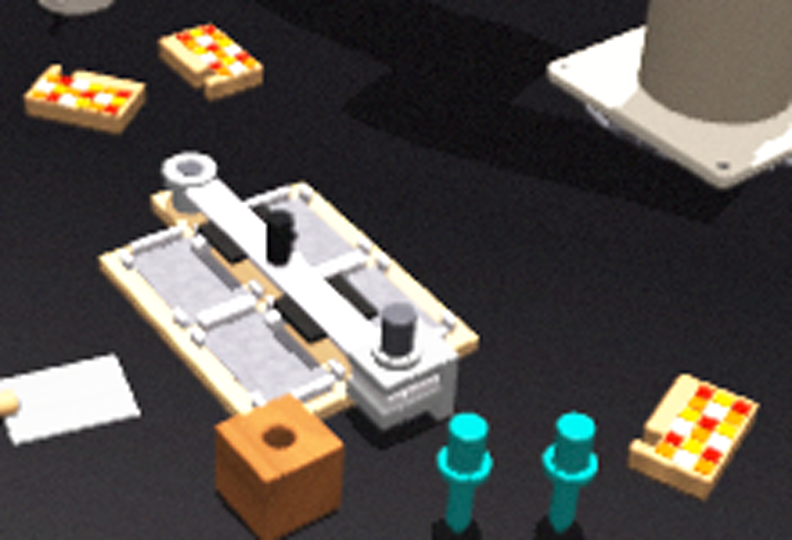

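```bash
python3 - <<'E'
from h import *
np.set_printoptions(precision=1,suppress=True)
t=lambda x,y:((x+.5)/3.8-.5+90,(y+.5)/3.8-.5+80)
s=lambda x,y:((x+.5)/3.6-.5+180,(y+.5)/3.6-.5+140)
for n,a,b,z in [('stand',(328,233),(280,436),56),('grip',(343,367),(399,312),94),('hinge',(718,400),(190,168),50),('knob',(542,384),(277,218),82),
 ('tq1',(192,324),(469,426),94),('tq2',(132,396),(576,426),94)]:
    print(n,plane('top',t(*a),z),plane('scene',s(*b),z),*tri('top',t(*a),'scene',s(*b)))
E
```

```text
stand [619.3 178.7  56. ] [617.9 183.   56. ] [618.3 180.2  54.5] 3.9373914381776083
grip [507.9 156.4  94. ] [506.9 164.   94. ] [506.4 159.   90.8] 6.015295822457867
hinge [ 496.3 -114.8   50. ] [ 496.2 -107.1   50. ] [ 495.  -113.3   46.6] 5.074649280851931
knob [499.9  14.5  82. ] [503.4  19.9  82. ] [500.4  15.   77.9] 0.981101063342604
tq1 [538.  265.9  94. ] [540.3 273.4  94. ] [538.  268.6  89.2] 3.654288597128583
tq2 [484.8 305.4  94. ] [485.7 311.1  94. ] [484.3 307.7  90.7] 3.489872922094778
```

```bash
python3 - <<'E'
from h import *
np.set_printoptions(precision=3,suppress=True)
print(R.from_rotvec(ctrl.get_obs()['orientation']).as_matrix())
E
```

```text
[[-0.     0.329 -0.944]
 [ 0.001 -0.944 -0.329]
 [-1.    -0.001 -0.   ]]
```

Emit:
{"name": "move_arm", "arguments": {
  "rows": [
    [25,60,30,0,-1],
    [50,120,40,0,-1],
    [75,180,40,0,-1],
    [100,240,40,0,-1],
    [125,300,40,0,-1],
    [150,360,40,0,-1],
    [175,420,40,0,-1],
    [200,480,40,0,-1],
    [225,540,40,0,-1],
    [250,600,40,0,-1]
  ]
}}

```text
t: 1.4
ee_pos: [443.4, -17.3, 262.3]
orientation: [2.041, 0.346, -2.04]
ft_force: [0.0, -0.7, -0.2]
width: 87.9
```

Emit:
{"name": "move_arm", "arguments": {
  "rows": [
    [10,50,0,-0.1,-1],
    [20,100,0,-0.2,-1],
    [30,130,-10,-0.3,-1],
    [40,150,-20,-0.37,-1],
    [45,165,-30,-0.37,-1],
    [45,165,-30,-0.37,-1]
  ]
}}

```text
t: 2.15
ee_pos: [487.9, 148.0, 231.3]
orientation: [-2.203, 0.036, 2.206]
ft_force: [-0.0, 0.2, -0.5]
width: 88.1
```

```bash
python3 - <<'E'
from h import *
o=ctrl.get_obs(); print(o['ee_pos'])
cv2.imwrite('pics/c1.png',get_image('wrist'))
for n,P in [('grip',(507,158,94)),('stand',(618.5,180,56)),('collar',(507,158,64))]: print(n,proj('wrist',P,o))
E
```

```text
[487.8946425  147.98115924 231.29962405]
grip [243.27215851 161.38987293]
stand [219.27999379  50.93032024]
collar [244.24323851 156.91367437]
```

View pics/c1.png

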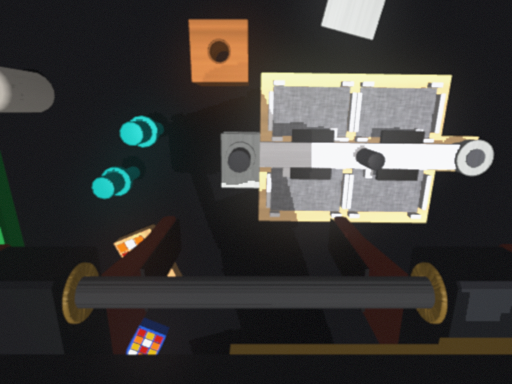

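```bash
python3 - <<'E'
from h import *
im=cv2.imread('pics/c1.png'); crop(im,185,10,345,130+0,5,'pics/c2.png'); crop(im,205,120,325,210,6,'pics/c3.png')
E
```

```text
(no output)
```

View pics/c2.png

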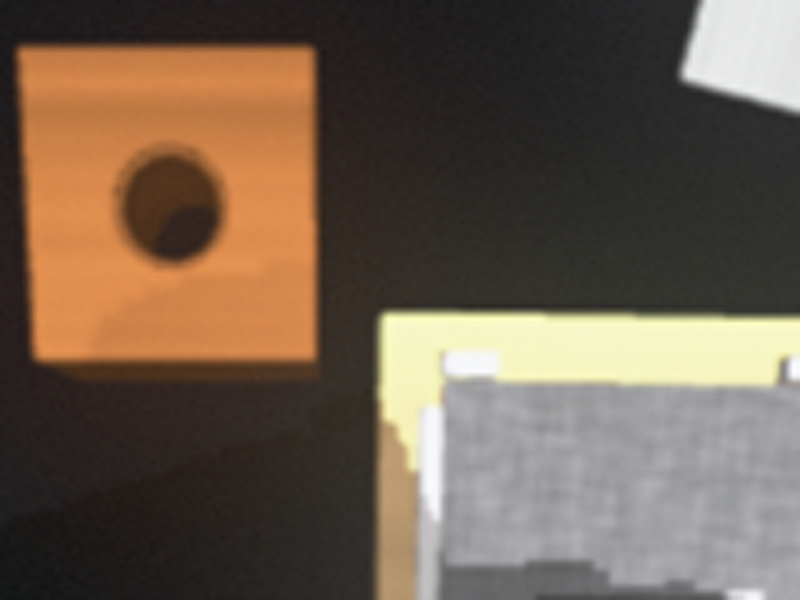

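View pics/c3.png

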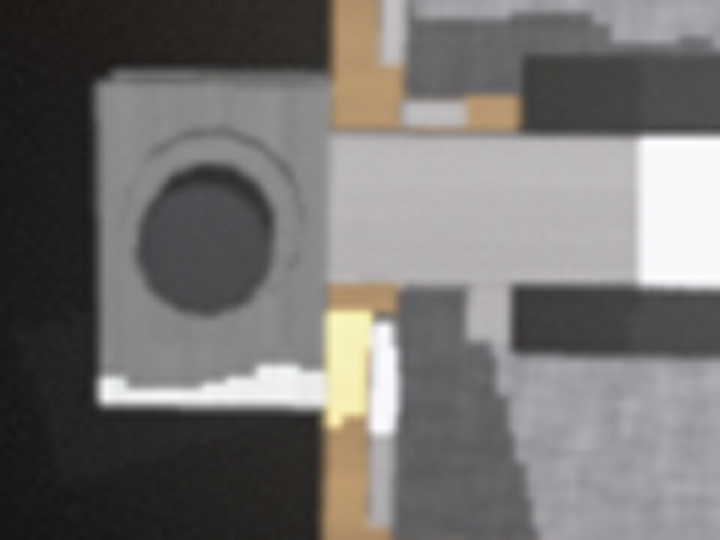

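```bash
python3 - <<'E'
from h import *
np.set_printoptions(precision=1,suppress=True)
o=ctrl.get_obs()
c=lambda x,y:((x+.5)/5-.5+185,(y+.5)/5-.5+10)
d=lambda x,y:((x+.5)/6-.5+205,(y+.5)/6-.5+120)
print('stand',plane('wrist',c(171,204),56,o)); 
print('stand corners',[plane('wrist',c(*p),56,o) for p in [(18,47),(315,46),(35,360),(315,360)]])
print('grip',plane('wrist',d(203,249),94,o)); print('collar c',plane('wrist',d(217,216),64,o))
print('fork',[plane('wrist',d(*p),56,o) for p in [(97,82),(330,76),(100,408),(325,400)]])
print('knob,ring',plane('wrist',(367,156),82,o),plane('wrist',(474,157),46,o))
E
```

```text
stand [619.3 179.9  56. ]
stand corners [array([649.9, 209.4,  56. ]), array([648.1, 148.5,  56. ]), array([589.3, 211.2,  56. ]), array([587.4, 150.8,  56. ])]
grip [507.5 162.5  94. ]
collar c [508.7 161.3  64. ]
fork [array([533.5, 183.2,  56. ]), array([533.2, 139.4,  56. ]), array([470.3, 186.5,  56. ]), array([470.5, 142.1,  56. ])]
knob,ring [506.5  26.5  82. ] [ 495.4 -113.8   46. ]
```

Emit:
{"name": "move_arm", "arguments": {
  "rows": [
    [10,7,-40,0,-1],
    [20,14,-80,0,-1],
    [20,14,-120,0,-1],
    [20,14,-150,0,-1],
    [20,14,-164,0,-1],
    [20,14,-164,0,-1]
  ]
}}

```text
t: 2.95
ee_pos: [507.7, 160.9, 67.7]
orientation: [-2.203, 0.037, 2.206]
ft_force: [0.2, 0.2, -0.2]
width: 87.9
```

```bash
python3 - <<'E'
from h import *
o=ctrl.get_obs(); print(o['ee_pos'])
cv2.imwrite('pics/d1.png',get_image('wrist'));im=get_image('scene');crop(im,250,180,370,270,6,'pics/d2.png')
E
```

```text
[507.73993123 160.88276914  67.67559346]
```

View pics/d1.png

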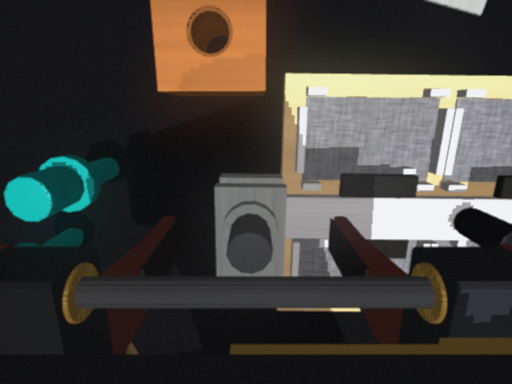

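View pics/d2.png

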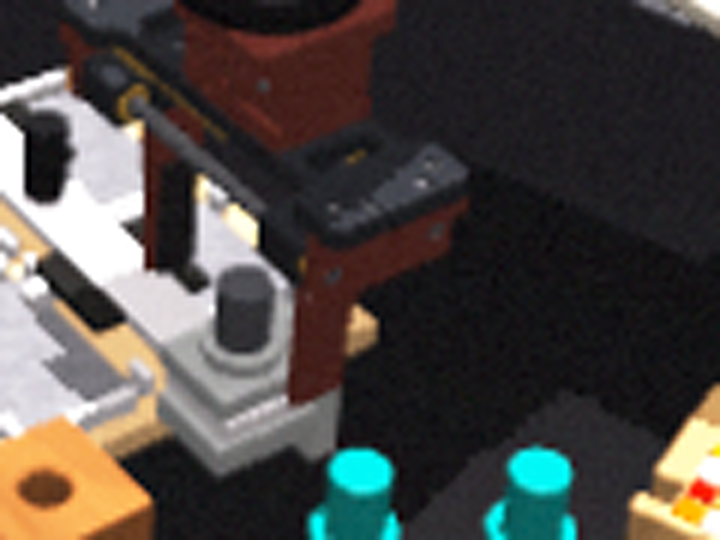

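```bash
python3 - <<'E'
from h import *
np.set_printoptions(precision=1,suppress=True)
o=ctrl.get_obs()
print(proj('wrist',(507.7,160.9,94),o),plane('wrist',(250,252),94,o),plane('wrist',(250,252),97,o),plane('wrist',(210,31),56,o))
print(R.from_rotvec(o['orientation']).as_matrix().round(3))
E
```

```text
[253.9 252.9] [508.3 162.9  94. ] [509.8 162.8  97. ] [620.  180.9  56. ]
[[ 0. -0. -1.]
 [ 0. -1.  0.]
 [-1. -0. -0.]]
```

Emit:
{"name": "move_arm", "arguments": {
  "rows": [
    [0.5,1.5,0,0,-1],
    [0.5,1.5,0,0,1],
    [0.5,1.5,0,0,1],
    [0.5,1.5,0,0,1],
    [0.5,1.5,0,0,1],
    [0.5,1.5,0,0,1],
    [0.5,1.5,0,0,1]
  ]
}}

```text
t: 3.92
ee_pos: [509.2, 162.9, 68.9]
orientation: [-2.205, 0.036, 2.203]
ft_force: [0.5, -0.7, -0.5]
width: 31.2
```

Emit:
{"name": "move_arm", "arguments": {
  "rows": [
    [0,0,-1,0,1],
    [0,0,-1,0,1],
    [0,0,-1,0,1]
  ]
}}

```text
t: 4.3
ee_pos: [509.3, 162.9, 68.1]
orientation: [-2.205, 0.036, 2.203]
ft_force: [-2.3, -0.7, 5.7]
width: 23.7
```

Emit:
{"name": "move_arm", "arguments": {
  "rows": [
    [0,0,12,0,1],
    [0,0,30,0,1],
    [0,0,50,0,1],
    [0,0,70,0,1],
    [0,0,80,0,1],
    [0,0,80,0,1]
  ]
}}

```text
t: 5.05
ee_pos: [509.9, 163.1, 149.2]
orientation: [-2.207, 0.036, 2.201]
ft_force: [0.1, 0.3, -2.3]
width: 23.2
```

```bash
python3 - <<'E'
from h import *
o=ctrl.get_obs(); print(o['ee_pos'])
cv2.imwrite('pics/e1.png',get_image('wrist'));im=get_image('scene');crop(im,230,150,370,270,5,'pics/e2.png')
E
```

```text
[509.85612327 163.09186503 149.20185518]
```

View pics/e1.png

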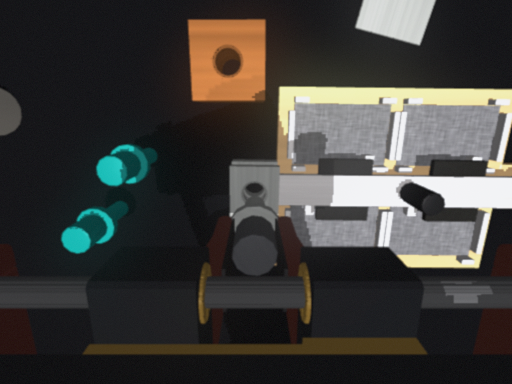

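View pics/e2.png

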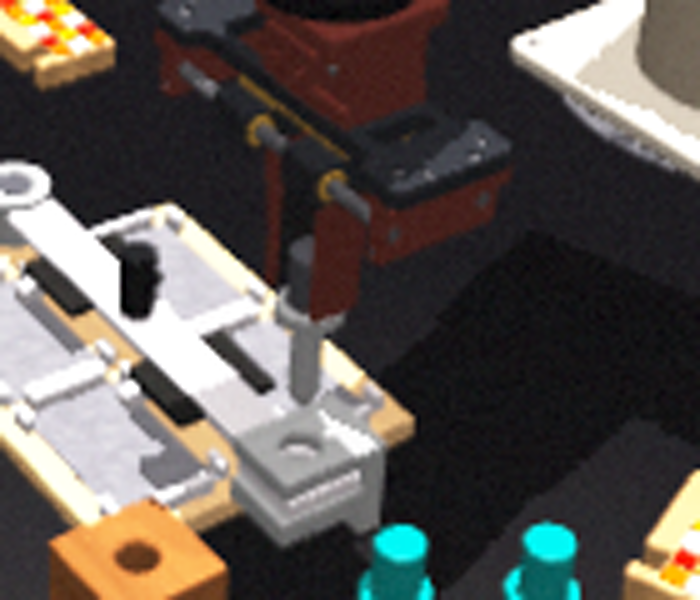

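Emit:
{"name": "move_arm", "arguments": {
  "rows": [
    [40,7,5,0,1],
    [80,13,5,0,1],
    [110,17.5,5,0,1],
    [110,17.5,0,0,1],
    [110,17.5,0,0,1]
  ]
}}

```text
t: 5.78
ee_pos: [617.0, 179.9, 146.1]
orientation: [-2.201, 0.038, 2.208]
ft_force: [-0.0, -0.1, -1.7]
width: 23.4
```

```bash
python3 - <<'E'
from h import *
np.set_printoptions(precision=1,suppress=True)
o=ctrl.get_obs(); print(o['ee_pos'])
w=get_image('wrist');cv2.imwrite('pics/f1.png',w);im=get_image('scene');crop(im,230,170,330,290,5,'pics/f2.png')
E
```

```text
[617.  179.9 146.1]
```

View pics/f1.png

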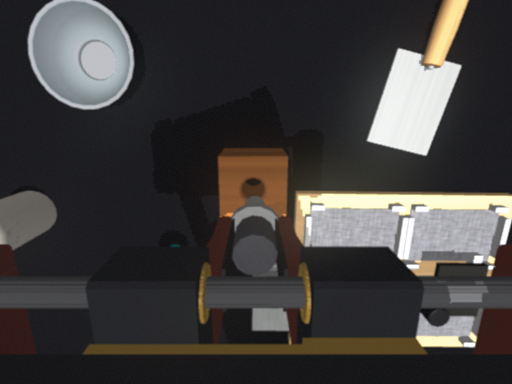

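View pics/f2.png

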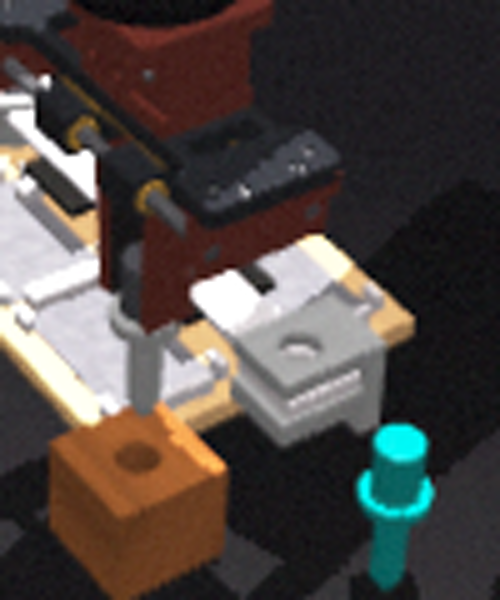

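Emit:
{"name": "move_arm", "arguments": {
  "rows": [
    [3,0.5,0,0,1],
    [3,0.5,-10,0,1],
    [3,0.5,-22,0,1],
    [3,0.5,-34,0,1],
    [3,0.5,-46,0,1],
    [3,0.5,-58,0,1],
    [3,0.5,-66,0,1],
    [3,0.5,-66,0,1]
  ]
}}

```text
t: 6.88
ee_pos: [620.0, 180.4, 80.3]
orientation: [-2.201, 0.037, 2.208]
ft_force: [-0.4, 0.3, -2.1]
width: 23.3
```

Low forces, so it is going into the hole. I'll finish lowering and release.

Emit:
{"name": "move_arm", "arguments": {
  "rows": [
    [0,0,-6,0,1],
    [0,0,-11,0,1],
    [0,0,-12,0,1],
    [0,0,-12,0,1],
    [0,0,-12,0,-1],
    [0,0,-12,0,-1],
    [0,0,-12,0,-1],
    [0,0,-12,0,-1],
    [0,0,30,0,-1],
    [0,0,80,0,-1],
    [0,0,110,0,-1],
    [0,0,110,0,-1]
  ]
}}

```text
t: 8.38
ee_pos: [621.6, 180.9, 193.1]
orientation: [-2.206, 0.036, 2.201]
ft_force: [-0.1, 0.5, -0.4]
width: 87.7
```

```bash
python3 - <<'E'
from h import *
np.set_printoptions(precision=1,suppress=True)
o=ctrl.get_obs(); print(o['ee_pos'])
w=get_image('wrist');cv2.imwrite('pics/g1.png',w);im=get_image('scene');crop(im,190,140,330,290,4,'pics/g2.png')
E
```

```text
[621.6 180.9 193.1]
```

View pics/g1.png

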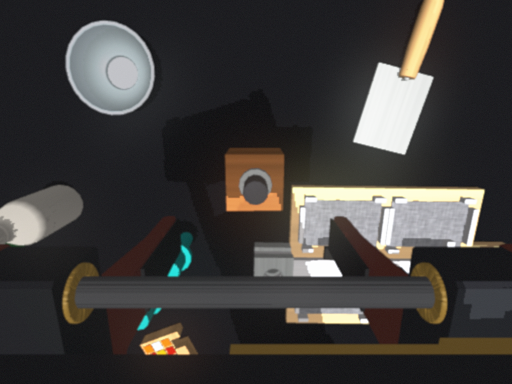

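View pics/g2.png

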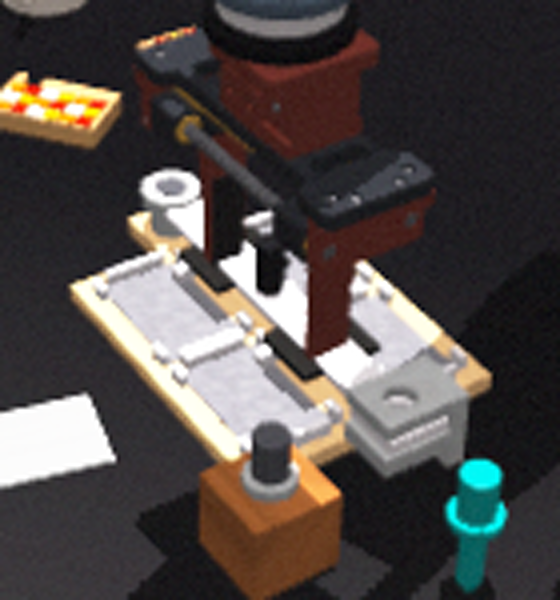

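```bash
python3 - <<'E'
from h import *
np.set_printoptions(precision=2,suppress=True)
o=ctrl.get_obs(); print(o['qpos'])
t=lambda x,y:((x+.5)/3.8-.5+90,(y+.5)/3.8-.5+80)
for p in [(290,192),(373,196),(286,270),(367,272)]: print('stand',plane('top',t(*p),56))
c=lambda x,y:((x+.5)/4-.5+190,(y+.5)/4-.5+140)
print('forkhole scene',plane('scene',c(402,398),56),'stand collar',plane('scene',c(270,484),60))
T=plane('scene',((280+.5)/3.6+179.5,(436.5)/3.6+139.5),56);print('standhole scene',T)
w=cv2.imread('pics/g1.png');crop(w,220,140,350,330,4,'pics/g3.png')
E
```

```text
[0.26 0.49 1.6  0.   1.05 1.87]
stand [651.11 208.74  56.  ]
stand [648.82 146.04  56.  ]
stand [590.1  208.74  56.  ]
stand [589.37 148.18  56.  ]
forkhole scene [507.81 167.5   56.  ] stand collar [620.71 185.56  60.  ]
standhole scene [617.91 182.97  56.  ]
```

View pics/g3.png

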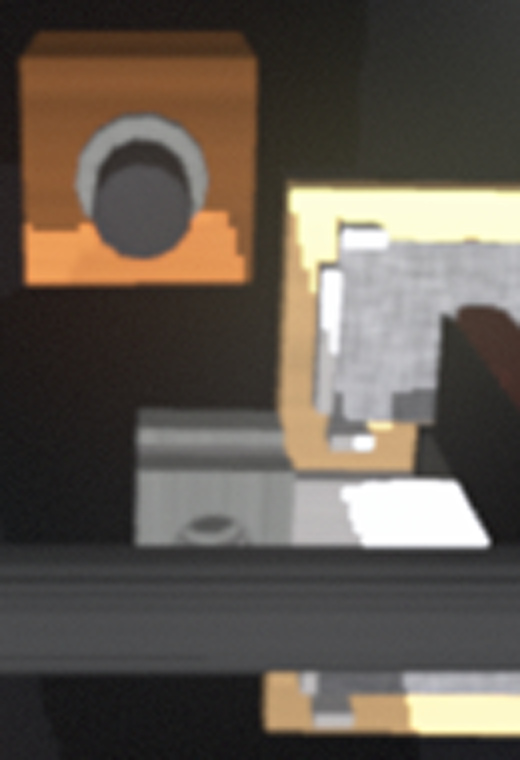

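Emit:
{"name": "move_arm", "arguments": {
  "rows": [
    [-12,-18,0,0.17,-1],
    [-24,-36,0,0.34,-1],
    [-36,-54,0,0.51,-1],
    [-48,-72,0,0.68,-1],
    [-60,-90,0,0.85,-1],
    [-75,-108,0,1.02,-1],
    [-90,-126,0,1.19,-1],
    [-105,-144,0,1.36,0],
    [-115,-160,0,1.5,0.0],
    [-120,-165,-20,1.57,0.0],
    [-120,-165,-30,1.57,0.0],
    [-120,-165,-30,1.57,0.0]
  ]
}}

```text
t: 9.98
ee_pos: [498.6, 15.4, 158.1]
orientation: [1.231, 1.191, -1.239]
ft_force: [0.1, 0.1, 0.3]
width: 44.7
```

```bash
python3 - <<'E'
from h import *
np.set_printoptions(precision=1,suppress=True)
o=ctrl.get_obs(); print(o['ee_pos'],o['qpos'],o['width'])
w=get_image('wrist');cv2.imwrite('pics/i1.png',w)
print(proj('wrist',(501.6,16,82),o),proj('wrist',(501.6,16,42),o))
E
```

```text
[498.6  15.4 158.1] [ 0.   0.3  2.  -0.   0.9  0. ] 44.683280634889414
[259.4 195.3] [258.8 183.8]
```

View pics/i1.png

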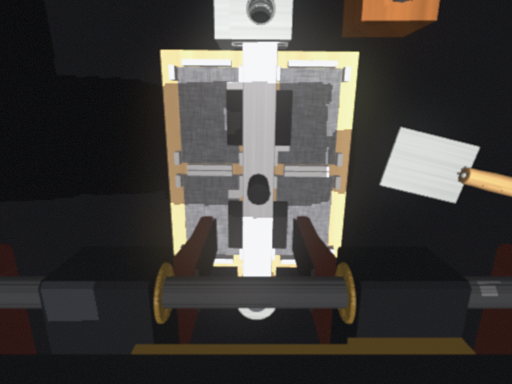

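Emit:
{"name": "move_arm", "arguments": {
  "rows": [
    [3,0.5,-30,0,0],
    [3,0.5,-70,0,0],
    [3,0.5,-100,0,0],
    [3,0.5,-107,0,0.2],
    [3,0.5,-107,0,0.4],
    [3,0.5,-107,0,0.45],
    [3,0.5,-107,0,0.45]
  ]
}}

```text
t: 10.9
ee_pos: [503.1, 16.1, 52.9]
orientation: [1.233, 1.189, -1.236]
ft_force: [-0.2, -0.1, -0.1]
width: 23.8
```

```bash
python3 - <<'E'
from h import *
np.set_printoptions(precision=1,suppress=True)
w=cv2.imread('pics/i1.png');
im=get_image('scene');crop(im,190,130,330,270,4,'pics/i2.png')
h=np.array([496,-114]);k0=np.array([501.6,16.]);a0=0.043
for i,th in enumerate(np.linspace(0.15,1.8,12)):
    p=h+130.1*np.array([np.sin(a0+th),np.cos(a0+th)]); print(round(th,2),p-k0)
E
```

```text
0.15 [19.4 -2.3]
0.3 [38.2 -7.5]
0.45 [ 56.  -15.4]
0.6 [ 72.4 -25.9]
0.75 [ 87.1 -38.7]
0.9 [ 99.7 -53.6]
1.05 [109.9 -70.2]
1.2 [117.6 -88.1]
1.35 [ 122.4 -107. ]
1.5 [ 124.4 -126.4]
1.65 [ 123.5 -145.9]
1.8 [ 119.7 -165. ]
```

View pics/i2.png

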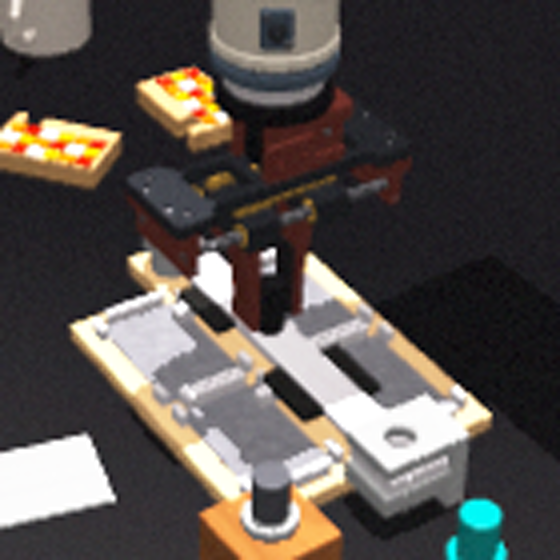

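Emit:
{"name": "move_arm", "arguments": {
  "rows": [
    [12,-1.0,0,-0.1,0.45],
    [25,-3.7,0,-0.2,0.45],
    [38,-7.5,0,-0.3,0.45],
    [44,-9.8,0,-0.35,0.45],
    [44,-9.8,0,-0.35,0.45]
  ]
}}

```text
t: 11.58
ee_pos: [547.5, 6.2, 53.2]
orientation: [1.485, 0.998, -1.488]
ft_force: [-1.1, -0.5, 0.3]
width: 24.4
```

```bash
python3 - <<'E'
from h import *
np.set_printoptions(precision=1,suppress=True)
im=get_image('scene');crop(im,190,130,350,280,4,'pics/j2.png')
E
```

```text
(no output)
```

View pics/j2.png

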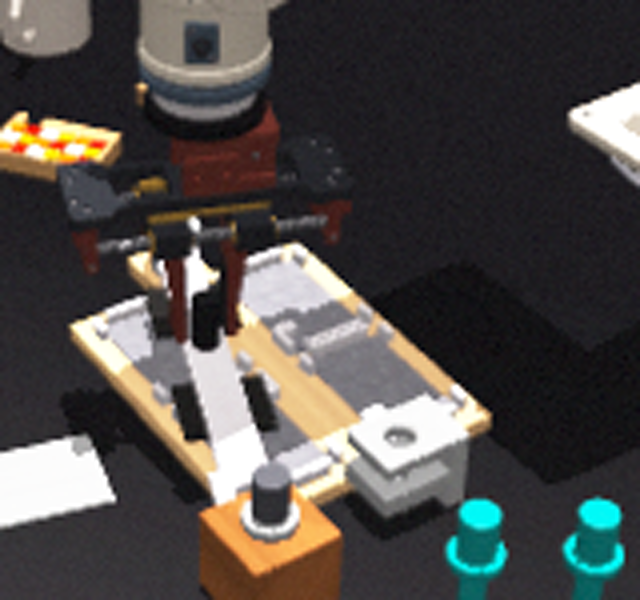

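Emit:
{"name": "move_arm", "arguments": {
  "rows": [
    [10,-5.6,0,-0.1,0.45],
    [26.5,-16,0,-0.25,0.45],
    [41,-29,0,-0.4,0.45],
    [54,-44,0,-0.55,0.45],
    [64,-60,0,-0.7,0.45],
    [71.7,-78,0,-0.85,0.45],
    [76.5,-97,0,-1.0,0.45],
    [78.5,-116.5,0,-1.15,0.45],
    [77.6,-136,0,-1.3,0.45],
    [75.3,-149,0,-1.4,0.45],
    [75.3,-149,0,-1.4,0.45]
  ]
}}

```text
t: 13.0
ee_pos: [621.9, -143.3, 53.2]
orientation: [-2.105, 0.226, 2.113]
ft_force: [-0.3, 0.4, 0.1]
width: 24.2
```

```bash
python3 - <<'E'
from h import *
np.set_printoptions(precision=1,suppress=True)
im=get_image('top');crop(im,160,80,380,240,3.6,'pics/k2.png'); print(ctrl.get_obs()['qpos'])
E
```

```text
[-0.2  0.7  1.7 -0.   0.8  1.5]
```

View pics/k2.png

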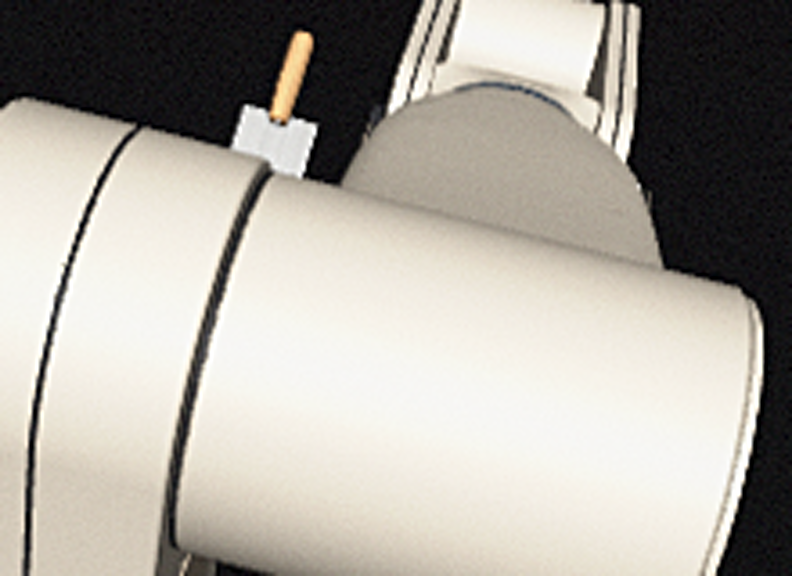

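Emit:
{"name": "move_arm", "arguments": {
  "rows": [
    [0,0,0,0,-0.2],
    [0,0,10,0,-0.5],
    [0,0,50,0,-1],
    [-30,30,100,0.1,-1],
    [-60,60,160,0.15,-1],
    [-90,90,210,0.15,-1],
    [-120,120,250,0.15,-1],
    [-140,145,270,0.15,-1],
    [-140,145,270,0.15,-1],
    [-140,145,270,0.15,-1]
  ]
}}

```text
t: 14.3
ee_pos: [482.1, 2.3, 323.4]
orientation: [-2.188, 0.067, 2.194]
ft_force: [0.1, -0.4, -0.3]
width: 87.6
```

```bash
python3 - <<'E'
from h import *
np.set_printoptions(precision=3,suppress=True)
o=ctrl.get_obs(); print(o['ee_pos'],R.from_rotvec(o['orientation']).as_matrix())
w=get_image('wrist');cv2.imwrite('pics/l1.png',w);cv2.imwrite('pics/l2.png',get_image('top'));cv2.imwrite('pics/l3.png',get_image('scene'))
np.savez('pics/l1.npz',**o)
E
```

```text
[482.129   2.31  323.431] [[-0.003 -0.06  -0.998]
 [-0.001 -0.998  0.06 ]
 [-1.     0.001  0.003]]
```

View pics/l1.png

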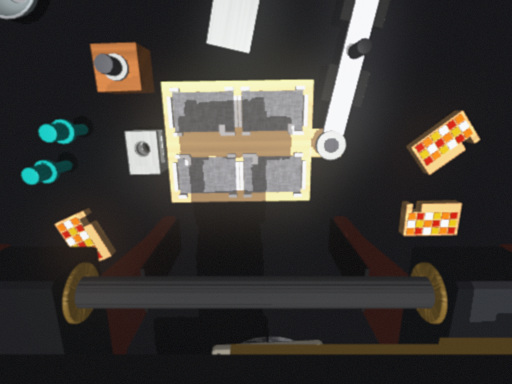

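View pics/l3.png

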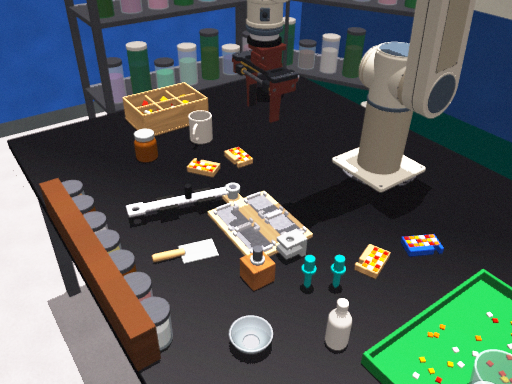

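```bash
python3 - <<'E'
from h import *
w=cv2.imread('pics/l1.png');crop(w,155,70,345,210,4.2,'pics/m1.png');crop(w,395,100,485,250,4,'pics/m2.png');crop(w,45,195,130,270,6,'pics/m3.png')
E
```

```text
(no output)
```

View pics/m1.png

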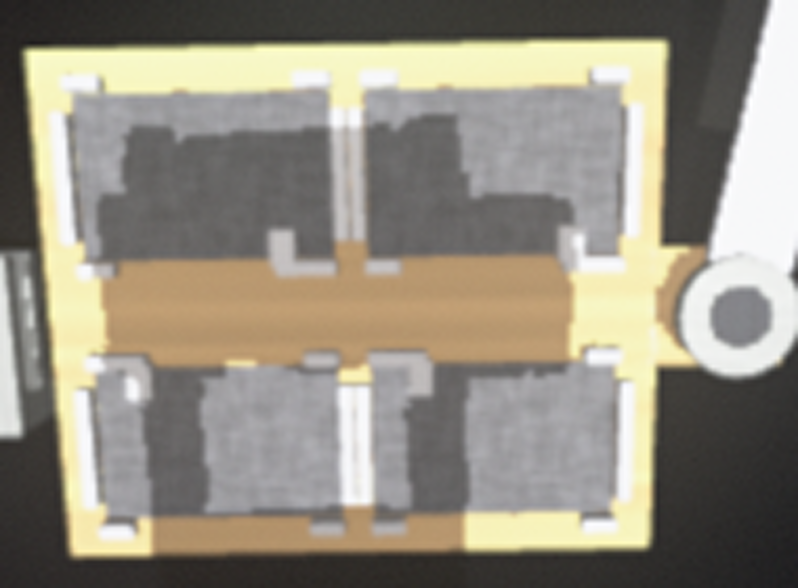

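View pics/m2.png

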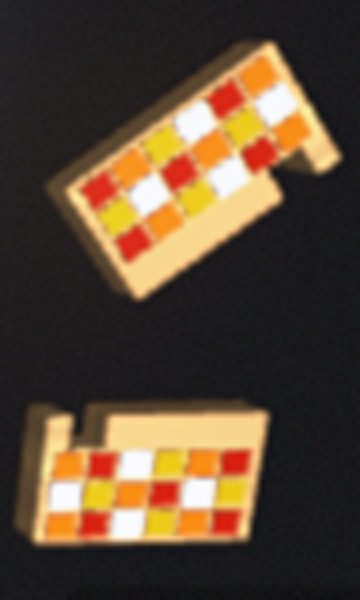

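View pics/m3.png

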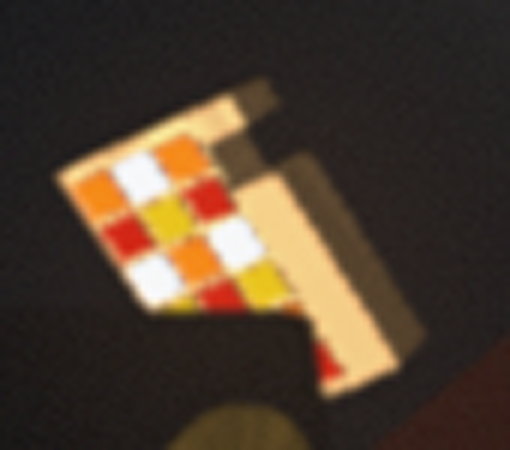

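```bash
cat >> h.py <<'E'
def loado(f): return {k:v for k,v in np.load(f).items()}
def cc(x0,y0,k): return lambda x,y:((x+.5)/k-.5+x0,(y+.5)/k-.5+y0)
E
python3 - <<'E'
from h import *
np.set_printoptions(precision=1,suppress=True)
o=loado('pics/l1.npz'); m1=cc(155,70,4.2);m2=cc(395,100,4);m3=cc(45,195,6)
P=lambda f,p,z:plane('wrist',f(*p),z,o)[:2]
C=np.array([P(m1,p,12) for p in [(25,50),(667,40),(650,548),(70,557)]]);print('board',C,C.mean(0),[np.linalg.norm(C[i]-C[i-1]) for i in range(4)])
print('yaw',[np.arctan2(*(C[a]-C[b])) for a,b in [(0,1),(3,2)]],[np.arctan2(-(C[a]-C[b])[1],(C[a]-C[b])[0]) for a,b in [(0,3),(1,2)]])
print('hinge',P(m1,(740,315),50),'fork',P(cc(0,0,1),(143,149),56),'pin grip in stand',P(cc(0,0,1),(106,66),94))
# floors (grey) corners z=12
for n,ps in dict(TL=[(76,93),(330,86),(95,262),(335,262)],TR=[(365,88),(620,85),(367,260),(618,258)],BL=[(95,368),(340,365),(105,518),(342,512)],BR=[(370,366),(617,362),(372,512),(612,508)]).items():
    q=np.array([P(m1,p,12) for p in ps]);print(n,q.mean(0),np.ptp(q,0))
q=np.array([P(m2,p,18) for p in [(68,190),(270,45),(340,155),(138,298)]]);print('Pa',q,(q[0]+q[2])/2,(q[1]+q[3])/2)
q=np.array([P(m2,p,18) for p in [(50,413),(268,412),(248,540),(35,543)]]);print('Pb',q,(q[0]+q[2])/2,(q[1]+q[3])/2)
E
```

```text
board [[601.1 136. ]
 [590.8 -94.6]
 [400.2 -86.5]
 [410.2 145.1]] [500.6  25. ] [np.float64(191.08448185250117), np.float64(230.78985424844035), np.float64(190.84192138414392), np.float64(231.76098781763517)]
yaw [np.float64(0.0444757448080475), np.float64(0.04343244527354722)] [np.float64(0.04780411762246363), np.float64(0.04272032133737139)]
hinge [ 495.7 -112. ] fork [506.3 161.6] pin grip in stand [614.4 176.6]
TL [553.1  74.4] [65.7 92.9]
TR [548. -30.] [66.1 95.9]
BL [453.5  80.3] [62.8 97.6]
BR [448.7 -25.7] [62.1 97.9]
Pa [[ 480.  -247.5]
 [ 531.1 -320.4]
 [ 487.5 -352.9]
 [ 434.5 -279.3]] [ 483.7 -300.2] [ 482.8 -299.8]
Pb [[ 387.6 -247.4]
 [ 382.6 -337.8]
 [ 325.2 -336.3]
 [ 329.2 -245.4]] [ 356.4 -291.9] [ 355.9 -291.6]
```

Emit:
{"name": "move_arm", "arguments": {
  "rows": [
    [-10,-20,0,0.17,-1],
    [-20,-45,0,0.34,-1],
    [-30,-75,-10,0.51,-1],
    [-45,-110,-20,0.68,-1],
    [-60,-150,-40,0.85,-1],
    [-75,-190,-70,1.02,-1],
    [-90,-230,-100,1.19,-1],
    [-105,-265,-130,1.36,-1],
    [-120,-290,-150,1.5,-1],
    [-126,-299,-173,1.58,-1],
    [-126,-299,-173,1.58,-1],
    [-126,-299,-173,1.58,-1]
  ]
}}

```text
t: 15.95
ee_pos: [356.3, -297.4, 149.2]
orientation: [1.246, 1.178, -1.251]
ft_force: [0.4, -0.2, -0.0]
width: 87.8
```

```bash
python3 - <<'E'
from h import *
np.set_printoptions(precision=3,suppress=True)
o=ctrl.get_obs(); print(o['ee_pos'],R.from_rotvec(o['orientation']).as_matrix()[:,1])
w=get_image('wrist');cv2.imwrite('pics/n1.png',w)
np.savez('pics/n1.npz',**o)
E
```

```text
[ 356.278 -297.41   149.241] [ 0.998 -0.055  0.001]
```

View pics/n1.png

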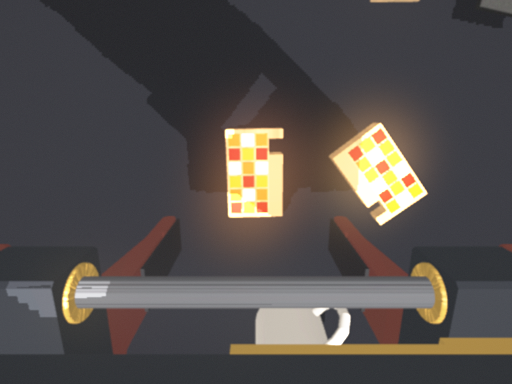

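```bash
python3 - <<'E'
from h import *
np.set_printoptions(precision=1,suppress=True)
o=loado('pics/n1.npz')
q=np.array([plane('wrist',p,18,o)[:2] for p in [(225,129),(283,129),(283,217),(229,217)]]);print(q,q.mean(0))
crop(cv2.imread('pics/a_top.png'),380,120,450,260,4,'pics/n2.png')
crop(cv2.imread('pics/n1.png'),215,115,300,230,6,'pics/n3.png')
E
```

```text
[[ 329.6 -244.2]
 [ 386.  -247.2]
 [ 383.4 -338.4]
 [ 326.5 -335.3]] [ 356.4 -291.3]
```

View pics/n2.png

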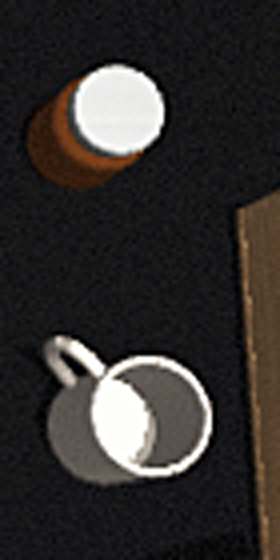

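View pics/n3.png

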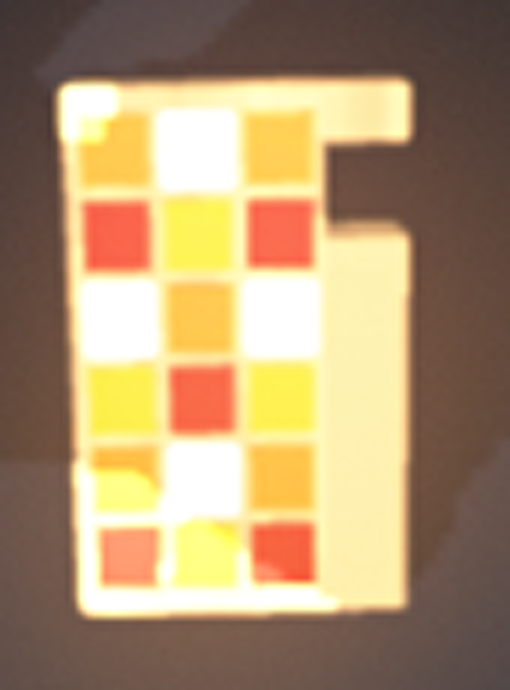

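Emit:
{"name": "move_arm", "arguments": {
  "rows": [
    [0,1,-40,0,-1],
    [0,1,-80,0,-1],
    [0,1,-120,0,-1],
    [0,1,-138,0,-1],
    [0,1,-144.5,0,-1],
    [0,1,-144.5,0,-0.5],
    [0,1,-144.5,0,0.2],
    [0,1,-144.5,0,1],
    [0,1,-144.5,0,1],
    [0,1,-144.5,0,1],
    [0,1,-144.5,0,1]
  ]
}}

```text
t: 17.38
ee_pos: [356.9, -296.7, 5.8]
orientation: [1.245, 1.177, -1.25]
ft_force: [0.2, 1.0, 6.7]
width: 55.8
```

Emit:
{"name": "move_arm", "arguments": {
  "rows": [
    [0,0,15,0,1],
    [0,0,45,0,1],
    [10,40,75,0,1],
    [25,80,80,0,1],
    [40,125,80,0,1],
    [57,170,80,0,1],
    [75,215,80,0,1],
    [86,250,80,0.011,1],
    [91.7,266,80,0.011,1],
    [91.7,266,70,0.011,1],
    [91.7,266,70,0.011,1]
  ]
}}

```text
t: 18.75
ee_pos: [447.5, -31.5, 75.0]
orientation: [1.237, 1.183, -1.244]
ft_force: [-0.0, -0.7, -1.6]
width: 55.6
```

```bash
python3 - <<'E'
from h import *
np.set_printoptions(precision=3,suppress=True)
o=ctrl.get_obs(); print(o['ee_pos'],R.from_rotvec(o['orientation']).as_matrix()[:,1],o['width'])
w=get_image('wrist');cv2.imwrite('pics/o1.png',w)
np.savez('pics/o1.npz',**o)
E
```

```text
[447.51  -31.461  75.035] [ 0.999 -0.044  0.001] 55.56616996213599
```

View pics/o1.png

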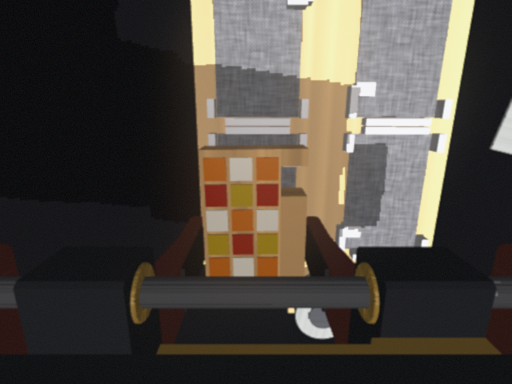

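```bash
python3 - <<'E'
from h import *
np.set_printoptions(precision=1,suppress=True)
o=loado('pics/o1.npz')
zt=75-5.8+18
print([plane('wrist',p,zt,o)[:2] for p in [(202,148),(305,147),(306,191),(282,165)]])
crop(cv2.imread('pics/o1.png'),190,80,460,260,2.9,'pics/o2.png')
E
```

```text
[array([422.1,  21.2]), array([474.2,  19.4]), array([474.8,  -3.7]), array([462.5,  10.7])]
```

View pics/o2.png

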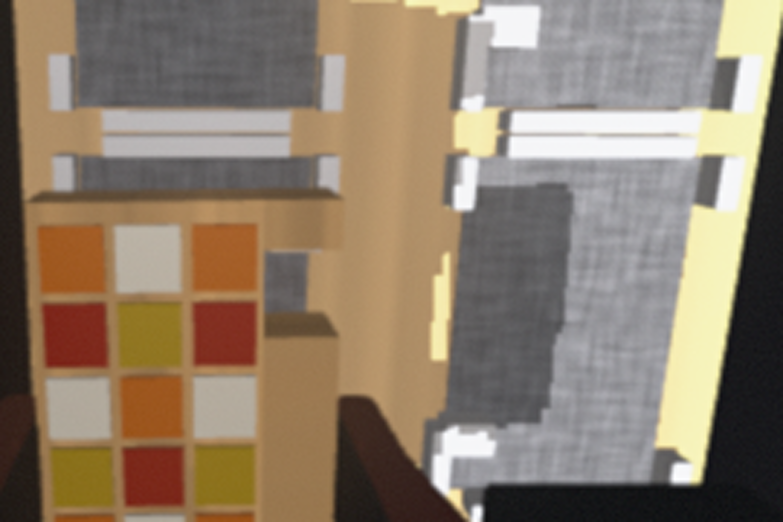

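```bash
python3 - <<'E'
from h import *
np.set_printoptions(precision=1,suppress=True)
o=loado('pics/o1.npz'); f=cc(190,80,2.9)
print([plane('wrist',f(*p),22,o)[:2] for p in [(197,134),(600,135),(62,190),(330,188),(102,134),(290,134)]])
E
```

```text
[array([451.3,  27.3]), array([550.3,  22.8]), array([417.,  15.]), array([484. ,  12.7]), array([428. ,  28.3]), array([474.1,  26.3])]
```

Emit:
{"name": "move_arm", "arguments": {
  "rows": [
    [1.3,0.3,0,0,1],
    [1.3,0.3,-20,0,1],
    [1.3,0.3,-40,0,1],
    [1.3,0.3,-44,0,1],
    [1.3,0.3,-44,0,1]
  ]
}}

```text
t: 19.42
ee_pos: [449.0, -31.7, 31.3]
orientation: [1.238, 1.183, -1.245]
ft_force: [-0.4, 0.0, -0.8]
width: 55.6
```

Emit:
{"name": "move_arm", "arguments": {
  "rows": [
    [0,0.5,-4,0,1],
    [0,0.5,-8,0,1],
    [0,0.5,-12,0,1],
    [0,0.5,-13.5,0,1],
    [0,0.5,-13.5,0,1]
  ]
}}

```text
t: 20.05
ee_pos: [449.0, -31.2, 17.8]
orientation: [1.238, 1.183, -1.245]
ft_force: [-0.3, -0.2, -1.1]
width: 55.7
```

Emit:
{"name": "move_arm", "arguments": {
  "rows": [
    [0,0,0,0,0.0],
    [0,0,0,0,-0.64],
    [0,0,0,0,-0.64],
    [0,0,15,0,-0.64],
    [0,0,60,0,-0.64],
    [0,-30,115,0.1,-1],
    [5,-75,140,0.2,-1],
    [10,-125,140,0.3,-1],
    [16,-175,140,0.4,-1],
    [24,-220,140,0.52,-1],
    [31,-255,135,0.64,-1],
    [31.4,-264,132,0.654,-1]
  ]
}}

```text
t: 21.55
ee_pos: [480.5, -297.0, 150.6]
orientation: [0.748, 1.43, -0.753]
ft_force: [0.3, 0.6, -0.4]
width: 88.1
```

```bash
python3 - <<'E'
from h import *
np.set_printoptions(precision=3,suppress=True)
o=ctrl.get_obs(); print(o['ee_pos'],R.from_rotvec(o['orientation']).as_matrix()[:,1],o['qvel'].max())
w=get_image('wrist');cv2.imwrite('pics/p1.png',w);crop(get_image('top'),160,120,380,260,3.6,'pics/p2.png')
np.savez('pics/p1.npz',**o)
E
```

```text
[ 480.537 -296.974  150.62 ] [0.821 0.571 0.001] 0.07574640205735474
```

View pics/p1.png

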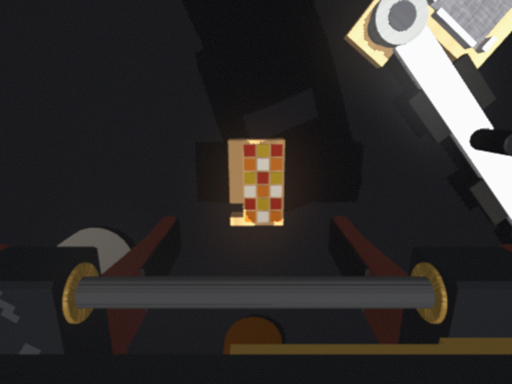

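View pics/p2.png

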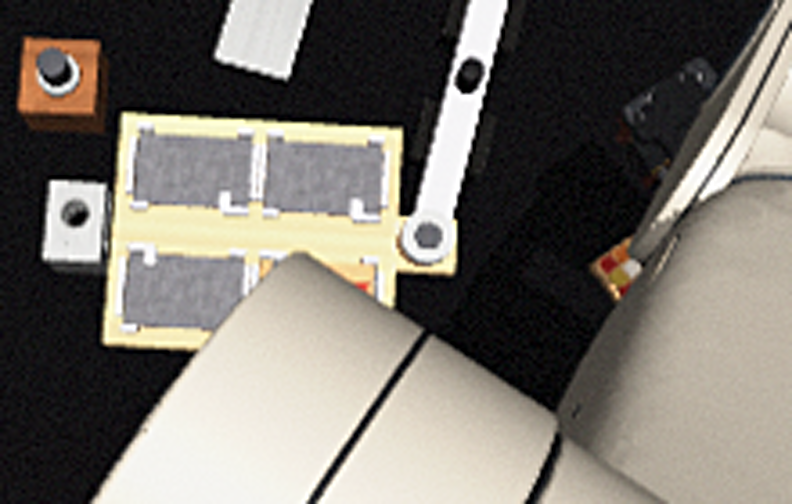

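```bash
python3 - <<'E'
from h import *
np.set_printoptions(precision=1,suppress=True)
o=loado('pics/p1.npz')
q=np.array([plane('wrist',p,18,o)[:2] for p in [(228,140),(285,139),(284,225),(231,225)]]);print(q,q.mean(0))
v=q[2]-q[1];u=q[3]-q[0];print(np.linalg.norm(v),np.linalg.norm(u),np.arctan2(v[1],v[0]),np.arctan2(u[1],u[0]),np.linalg.norm(q[1]-q[0]))
crop(cv2.imread('pics/p1.png'),215,125,300,235,6,'pics/p3.png')
E
```

```text
[[ 434.6 -278.5]
 [ 480.2 -245.5]
 [ 533.4 -319.4]
 [ 486.9 -351.8]] [ 483.8 -298.8]
91.09199204428845 90.09174116818456 -0.9466768070355718 -0.9505539903503564 56.304854762021336
```

View pics/p3.png

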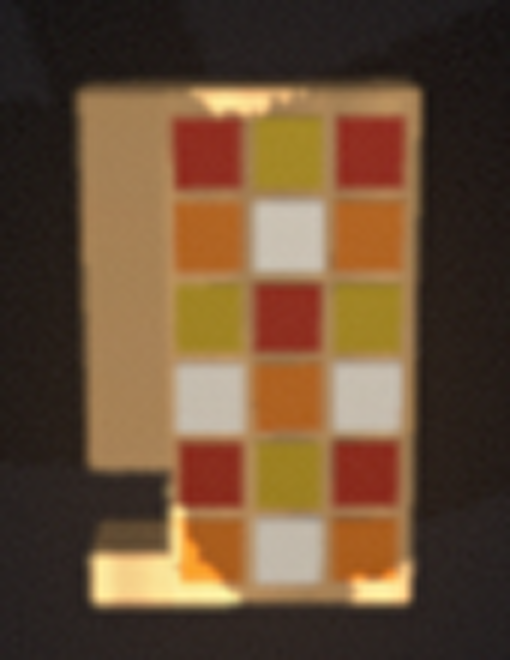

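Emit:
{"name": "move_arm", "arguments": {
  "rows": [
    [0.4,2.3,-40,0.012,-1],
    [0.4,2.3,-85,0.012,-1],
    [0.4,2.3,-122,0.012,-1],
    [0.4,2.3,-140,0.012,-1],
    [0.4,2.3,-145,0.012,-0.7],
    [0.4,2.3,-145.5,0.012,0.0],
    [0.4,2.3,-145.5,0.012,1],
    [0.4,2.3,-145.5,0.012,1],
    [0.4,2.3,-145.5,0.012,1],
    [0.4,2.3,-145.5,0.012,1]
  ]
}}

```text
t: 22.9
ee_pos: [480.9, -293.4, 5.6]
orientation: [0.74, 1.433, -0.744]
ft_force: [-0.1, 1.4, 6.8]
width: 55.9
```

Emit:
{"name": "move_arm", "arguments": {
  "rows": [
    [0,0,15,0,1],
    [0,0,50,0,1],
    [8,30,85,-0.1,1],
    [18,75,90,-0.2,1],
    [30,120,90,-0.3,1],
    [42,165,90,-0.4,1],
    [54,210,90,-0.52,1],
    [63,250,85,-0.62,1],
    [68,269,75,-0.664,1],
    [68,269,70,-0.664,1],
    [68,269,70,-0.664,1]
  ]
}}

```text
t: 24.28
ee_pos: [548.4, -24.9, 75.7]
orientation: [1.237, 1.182, -1.246]
ft_force: [-0.0, 0.7, -0.2]
width: 55.7
```

```bash
python3 - <<'E'
from h import *
np.set_printoptions(precision=3,suppress=True)
o=ctrl.get_obs(); print(o['ee_pos'],R.from_rotvec(o['orientation']).as_matrix()[:,1],o['width'])
w=get_image('wrist');cv2.imwrite('pics/q1.png',w)
np.savez('pics/q1.npz',**o);crop(w,60,60,460,290,2,'pics/q2.png')
E
```

```text
[548.448 -24.901  75.698] [ 0.999 -0.045  0.   ] 55.67688701548337
```

View pics/q2.png

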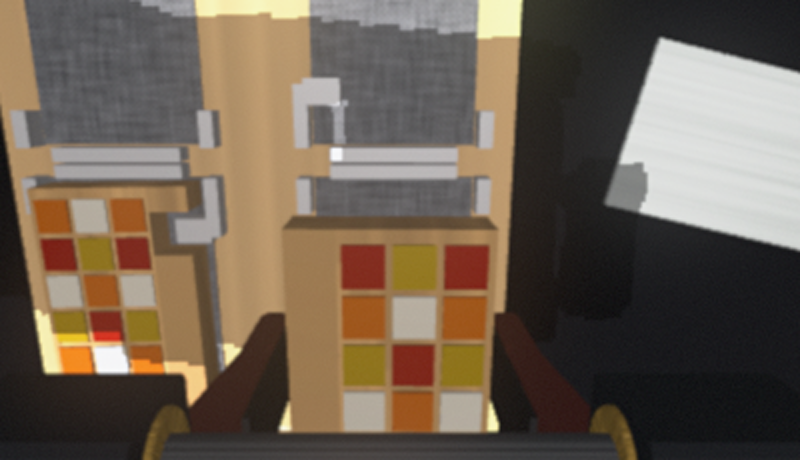

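```bash
python3 - <<'E'
from h import *
np.set_printoptions(precision=1,suppress=True)
o=loado('pics/q1.npz');f=cc(60,60,2)
print([plane('wrist',f(*p),88,o)[:2] for p in [(285,229),(495,229)]], [plane('wrist',f(*p),22,o)[:2] for p in [(394,163)]],'seated Pb',[plane('wrist',f(*p),30,o)[:2] for p in [(31,198),(187,195)]])
E
```

```text
[array([522.1,  14.2]), array([576.4,  11.9])] [array([551.2,  22.9])] seated Pb [array([422.3,  17.1]), array([477.6,  15.7])]
```

Emit:
{"name": "move_arm", "arguments": {
  "rows": [
    [0.4,1.4,0,0,1],
    [0.4,1.4,-20,0,1],
    [0.4,1.4,-40,0,1],
    [0.4,1.4,-46,0,1],
    [0.4,1.4,-50,0,1],
    [0.4,1.4,-54,0,1],
    [0.4,1.4,-58,0,1],
    [0.4,1.4,-58.5,0,1]
  ]
}}

```text
t: 25.32
ee_pos: [549.2, -23.8, 17.6]
orientation: [1.238, 1.181, -1.246]
ft_force: [0.4, -0.3, 4.5]
width: 55.6
```

```bash
python3 - <<'E'
from h import *
np.set_printoptions(precision=1,suppress=True)
o=loado('pics/l1.npz');f=cc(45,195,6)
a,b,c=[plane('wrist',f(*p),18,o)[:2] for p in [(58,178),(240,95),(400,370)]]
print(a,b,c,(a+c)/2,np.linalg.norm(a-c))
t=cc(90,170,2.8)
q=np.array([plane('top',t(*p),18)[:2] for p in [(78,147),(130,131),(156,214),(107,232)]]);print(q,q.mean(0))
E
```

```text
[385.6 347.7] [407.  291.4] [320.7 262.6] [353.2 305.1] 107.03059986301923
[[388.8 341. ]
 [405.8 289.3]
 [322.2 258. ]
 [303.7 306. ]] [355.1 298.6]
```

Emit:
{"name": "move_arm", "arguments": {
  "rows": [
    [0,0,0,0,0.0],
    [0,0,0,0,-0.64],
    [0,0,0,0,-0.64],
    [0,0,15,0,-0.64],
    [0,0,60,0,-0.64],
    [0,0,110,0,-0.64],
    [0,0,160,0,-1],
    [0,0,160,0,-1]
  ]
}}

```text
t: 26.32
ee_pos: [552.0, -24.0, 182.7]
orientation: [1.242, 1.174, -1.239]
ft_force: [0.6, -1.5, -0.1]
width: 86.7
```

Emit:
{"name": "move_arm", "arguments": {
  "rows": [
    [-15,30,0,-0.1,-1],
    [-35,60,0,-0.22,-1],
    [-55,95,0,-0.34,-1],
    [-78,130,0,-0.46,-1],
    [-100,165,0,-0.58,-1],
    [-122,200,0,-0.7,-1],
    [-145,235,0,-0.82,-1],
    [-168,270,-10,-0.94,-1],
    [-188,300,-20,-1.06,-1],
    [-202,323,-33,-1.156,-1],
    [-202,323,-33,-1.156,-1],
    [-202,323,-33,-1.156,-1]
  ]
}}

```text
t: 27.82
ee_pos: [350.0, 298.5, 149.7]
orientation: [2.008, 0.366, -2.02]
ft_force: [0.2, 0.6, 0.1]
width: 87.8
```

```bash
python3 - <<'E'
from h import *
np.set_printoptions(precision=3,suppress=True)
o=ctrl.get_obs(); print(o['ee_pos'],R.from_rotvec(o['orientation']).as_matrix()[:,1],o['qpos'])
w=get_image('wrist');cv2.imwrite('pics/r1.png',w)
np.savez('pics/r1.npz',**o);crop(get_image('top'),80,100,300,330,2.5,'pics/r2.png')
E
```

```text
[350.048 298.532 149.677] [ 0.362 -0.932  0.011] [ 0.685  0.3    2.034 -0.01   0.819  1.892]
```

View pics/r1.png

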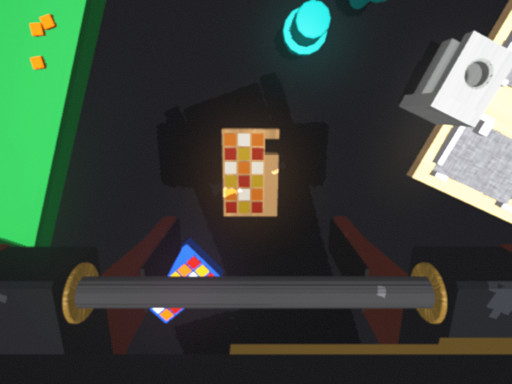

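View pics/r2.png

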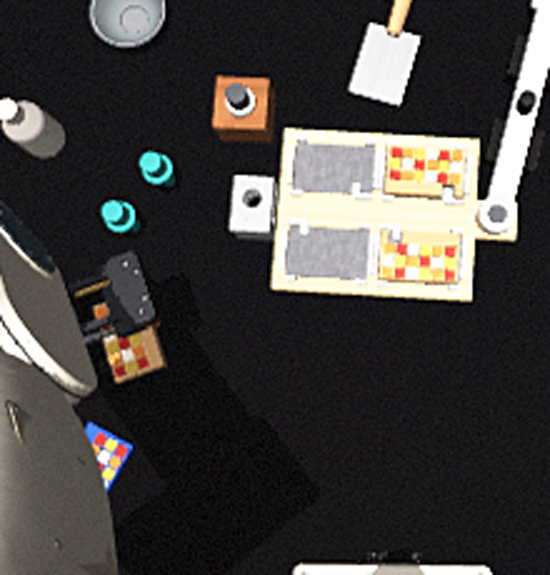

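```bash
python3 - <<'E'
from h import *
np.set_printoptions(precision=3,suppress=True)
o=loado('pics/r1.npz')
q=np.array([plane('wrist',p,18,o)[:2] for p in [(222.5,129),(280,129),(277,216.5),(224,216)]]);print(q,q.mean(0))
v=q[0]-q[3];u=q[1]-q[2];print(np.linalg.norm(v),np.linalg.norm(u),np.arctan2(v[1],v[0]),np.arctan2(u[1],u[0]),np.linalg.norm(q[1]-q[0]))
crop(cv2.imread('pics/r1.png'),135,120,300,330,2.8,'pics/r3.png')
for p in [(217,275),(186,240)]: print('blue',plane('wrist',p,18,o)[:2])
E
```

```text
[[386.555 344.328]
 [406.895 292.075]
 [321.827 260.047]
 [302.209 312.499]] [354.371 302.237]
90.15145004120842 90.89699149236596 0.36084203206655213 0.3600778417713971 56.07292384782283
blue [233.343 296.082]
blue [261.565 341.394]
```

View pics/r3.png

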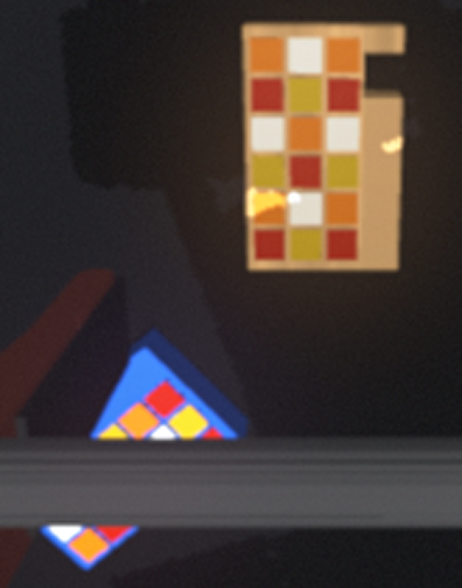

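Emit:
{"name": "move_arm", "arguments": {
  "rows": [
    [-0.3,2,-40,-0.01,-1],
    [-0.3,2,-85,-0.01,-1],
    [-0.3,2,-122,-0.01,-1],
    [-0.3,2,-139,-0.01,-1],
    [-0.3,2,-144,-0.01,-0.7],
    [-0.3,2,-144.5,-0.01,0.0],
    [-0.3,2,-144.5,-0.01,1],
    [-0.3,2,-144.5,-0.01,1],
    [-0.3,2,-144.5,-0.01,1],
    [-0.3,2,-144.5,-0.01,1]
  ]
}}

```text
t: 29.18
ee_pos: [350.9, 301.0, 6.4]
orientation: [2.018, 0.356, -2.025]
ft_force: [-0.2, -1.0, 6.9]
width: 55.4
```

```bash
python3 - <<'E'
from h import *
o=ctrl.get_obs(); print(o['ee_pos'],R.from_rotvec(o['orientation']).as_matrix().round(3))
E
```

```text
[350.85798649 300.96497232   6.43785942] [[-0.002  0.352 -0.936]
 [-0.011 -0.936 -0.351]
 [-1.     0.01   0.005]]
```

Emit:
{"name": "move_arm", "arguments": {
  "rows": [
    [0,0,15,0,1],
    [0,0,50,0.05,1],
    [8,-20,85,0.17,1],
    [22,-50,90,0.32,1],
    [37,-85,90,0.47,1],
    [53,-120,90,0.63,1],
    [70,-155,90,0.79,1],
    [85,-190,90,0.95,1],
    [97,-215,80,1.1,1],
    [102.3,-224.5,70,1.167,1],
    [102.3,-224.5,69,1.167,1],
    [102.3,-224.5,69,1.167,1]
  ]
}}

```text
t: 30.68
ee_pos: [453.0, 76.8, 76.0]
orientation: [1.243, 1.176, -1.238]
ft_force: [0.4, -0.4, -1.6]
width: 55.7
```

```bash
python3 - <<'E'
from h import *
np.set_printoptions(precision=3,suppress=True)
o=ctrl.get_obs(); print(o['ee_pos'],R.from_rotvec(o['orientation']).as_matrix()[:,1],o['width'])
w=get_image('wrist');cv2.imwrite('pics/s1.png',w)
np.savez('pics/s1.npz',**o);crop(w,60,40,460,290,2,'pics/s2.png')
E
```

```text
[453.018  76.795  76.018] [ 0.999 -0.046  0.01 ] 55.678473131263864
```

View pics/s2.png

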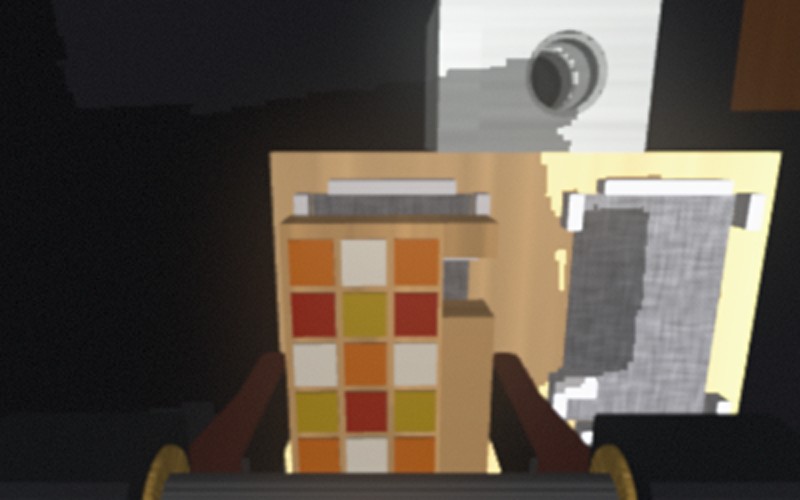

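```bash
python3 - <<'E'
from h import *
np.set_printoptions(precision=1,suppress=True)
o=loado('pics/s1.npz');f=cc(60,40,2)
print([plane('wrist',f(*p),87.6,o)[:2] for p in [(283,223),(495,224)]], 'fork',plane('wrist',f(567,73),56,o)[:2],'rail',plane('wrist',f(391,194),22,o)[:2])
E
```

```text
[array([427.1, 127.8]), array([481., 125.])] fork [507.6 163.3] rail [455.4 127.9]
```

Emit:
{"name": "move_arm", "arguments": {
  "rows": [
    [0.3,-0.7,0,0,1],
    [0.3,-0.7,-20,0,1],
    [0.3,-0.7,-40,0,1],
    [0.3,-0.7,-46,0,1],
    [0.3,-0.7,-50,0,1],
    [0.3,-0.7,-54,0,1],
    [0.3,-0.7,-57.5,0,1],
    [0.3,-0.7,-58,0,1]
  ]
}}

```text
t: 31.72
ee_pos: [453.7, 76.3, 18.4]
orientation: [1.243, 1.176, -1.237]
ft_force: [-1.7, 0.2, 9.6]
width: 55.9
```

Emit:
{"name": "move_arm", "arguments": {
  "rows": [
    [0,0,0,0,0.0],
    [0,0,0,0,-0.64],
    [0,0,0,0,-0.64],
    [0,0,15,0,-0.64],
    [0,0,60,-0.1,-0.64],
    [0,-10,110,-0.28,-0.64],
    [5,-25,160,-0.46,-0.64],
    [10,-40,210,-0.64,0],
    [15,-55,250,-0.82,0],
    [20,-65,290,-1.0,0],
    [25,-70,305,-1.18,0],
    [28,-74,305,-1.36,0]
  ]
}}

```text
t: 33.22
ee_pos: [482.2, 2.0, 326.1]
orientation: [2.133, 0.158, -2.133]
ft_force: [-0.5, 0.1, 0.7]
width: 44.1
```

Emit:
{"name": "move_arm", "arguments": {
  "rows": [
    [0,0,0,-0.1,0],
    [0,0,0,-0.22,0],
    [0,0,0,-0.22,0]
  ]
}}

```text
t: 33.6
ee_pos: [481.8, 2.0, 326.9]
orientation: [-2.196, 0.078, 2.197]
ft_force: [0.3, 0.7, -0.3]
width: 43.9
```

```bash
python3 - <<'E'
from h import *
np.set_printoptions(precision=3,suppress=True)
o=ctrl.get_obs(); print(o['ee_pos'],R.from_rotvec(o['orientation']).as_matrix()[:,1],o['width'])
w=get_image('wrist');cv2.imwrite('pics/u1.png',w)
np.savez('pics/u1.npz',**o);crop(w,130,50,390,220,3,'pics/u2.png');cv2.imwrite('pics/u3.png',get_image('scene'))
E
```

```text
[481.81    1.991 326.898] [-0.06  -0.998  0.011] 43.861701712204564
```

View pics/u1.png

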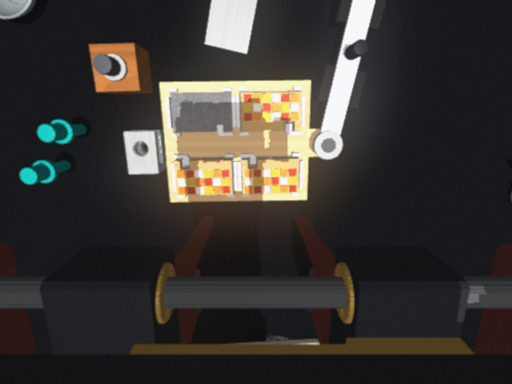

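View pics/u2.png

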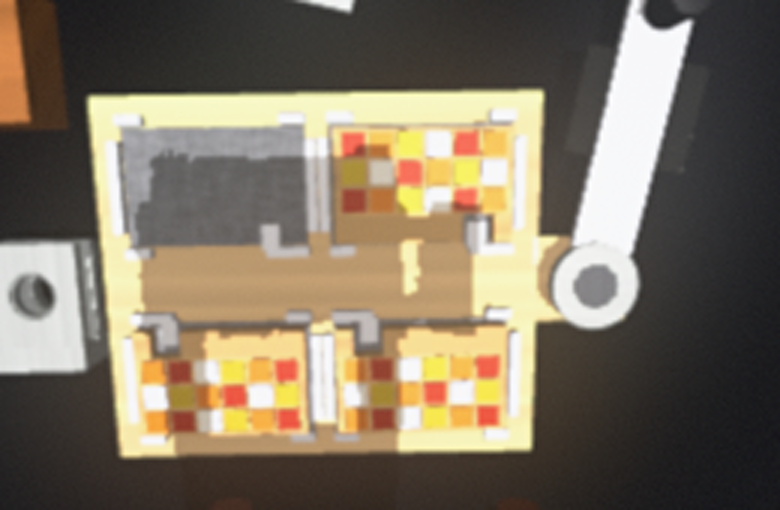

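View pics/u3.png

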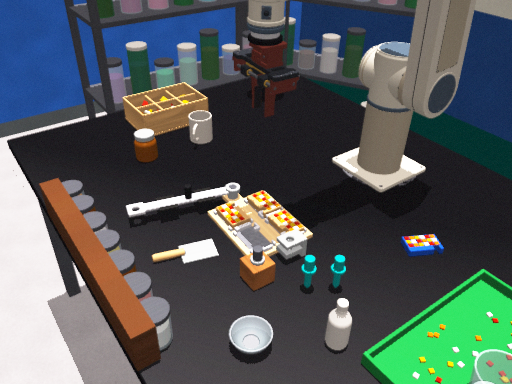

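Emit:
{"name": "move_arm", "arguments": {
  "rows": [
    [20,-25,-20,-0.05,-0.2],
    [50,-55,-60,-0.1,-0.2],
    [80,-85,-100,-0.15,-0.2],
    [110,-115,-140,-0.15,-0.2],
    [130,-138,-170,-0.15,-0.2],
    [140,-145,-200,-0.15,-0.2],
    [140,-145,-200,-0.15,-0.2]
  ]
}}

```text
t: 34.58
ee_pos: [620.5, -143.0, 124.2]
orientation: [-2.11, 0.231, 2.124]
ft_force: [-0.2, -0.3, 0.6]
width: 52.6
```

```bash
python3 - <<'E'
from h import *
np.set_printoptions(precision=3,suppress=True)
o=ctrl.get_obs(); print(o['ee_pos'],R.from_rotvec(o['orientation']).as_matrix()[:,1],o['width'])
w=get_image('wrist');cv2.imwrite('pics/v1.png',w)
np.savez('pics/v1.npz',**o);print(proj('wrist',(621.9,-143.3,82),o))
E
```

```text
[ 620.516 -143.032  124.197] [-0.206 -0.979  0.011] 52.580254380478664
[252.39  206.821]
```

View pics/v1.png

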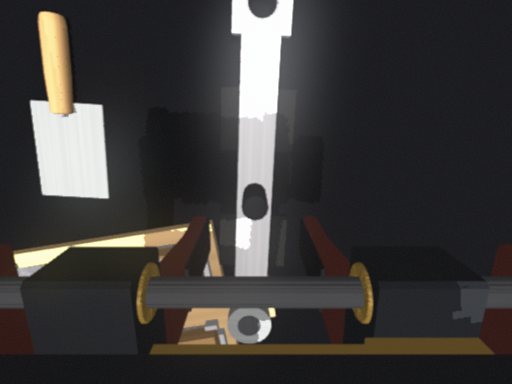

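Emit:
{"name": "move_arm", "arguments": {
  "rows": [
    [1.2,-1,-25,0,-0.2],
    [1.2,-1,-55,0,-0.2],
    [1.2,-1,-71,0,-0.2],
    [1.2,-1,-71,0,0.2],
    [1.2,-1,-71,0,0.45],
    [1.2,-1,-71,0,0.45],
    [1.2,-1,-71,0,0.45]
  ]
}}

```text
t: 35.5
ee_pos: [622.8, -143.9, 55.7]
orientation: [-2.114, 0.232, 2.12]
ft_force: [0.3, 0.3, -0.1]
width: 24.1
```

```bash
python3 - <<'E'
from h import *
np.set_printoptions(precision=1,suppress=True)
o=ctrl.get_obs(); print(o['ee_pos'],o['width'])
h=np.array([496,-114]);c=o['ee_pos'][:2]; print(np.linalg.norm(c-h), np.arctan2(*(c-h))-.043)
th0=np.arctan2(*(c-h))-.043
for th in list(np.arange(1.6,-0.001,-.15))+[0.05,0,-.02]:
    p=h+130.1*np.array([np.sin(.043+th),np.cos(.043+th)]); print(round(th,2),p,p-c,round(th0-th,3))
E
```

```text
[ 622.8 -143.9   55.7] 24.084808283472267
130.23698795705445 1.759594715686334
1.6 [ 625.8 -123.4] [ 3.  20.5] 0.16
1.45 [ 625.7 -103.9] [ 3. 40.] 0.31
1.3 [622.7 -84.6] [-0.  59.3] 0.46
1.15 [616.9 -66. ] [-5.8 77.9] 0.61
1.0 [608.4 -48.5] [-14.4  95.4] 0.76
0.85 [597.3 -32.4] [-25.4 111.5] 0.91
0.7 [584.  -18.2] [-38.7 125.7] 1.06
0.55 [568.7  -6.1] [-54.  137.8] 1.21
0.4 [551.8   3.5] [-71.  147.5] 1.36
0.25 [533.6  10.6] [-89.2 154.5] 1.51
0.1 [514.5  14.8] [-108.2  158.7] 1.66
0.05 [508.1  15.5] [-114.7  159.5] 1.71
0 [501.6  16. ] [-121.2  159.9] 1.76
-0.02 [499.   16.1] [-123.8  160. ] 1.78
```

Emit:
{"name": "move_arm", "arguments": {
  "rows": [
    [3,20.5,0,0.16,0.45],
    [3,40,0,0.31,0.45],
    [0,59.3,0,0.46,0.45],
    [-5.8,78,0,0.61,0.45],
    [-14.4,95.4,0,0.76,0.45],
    [-25.4,111.5,0,0.91,0.45],
    [-38.7,125.7,0,1.06,0.45],
    [-54,138,0,1.21,0.45],
    [-71,147.5,0,1.36,0.45],
    [-89,154.5,0,1.51,0.45],
    [-89,154.5,0,1.51,0.45]
  ]
}}

```text
t: 36.88
ee_pos: [532.6, 10.9, 55.9]
orientation: [1.406, 1.06, -1.399]
ft_force: [-0.7, -0.1, -0.1]
width: 24.2
```

```bash
python3 - <<'E'
from h import *
o=ctrl.get_obs(); print(o['ee_pos'],o['width'],R.from_rotvec(o['orientation']).as_matrix()[:,1])
im=get_image('scene');crop(im,180,130,340,280,4,'pics/w2.png')
E
```

```text
[532.6275125   10.88941253  55.85581829] 24.167635408863216 [ 0.96406933 -0.26546857  0.00983702]
```

View pics/w2.png

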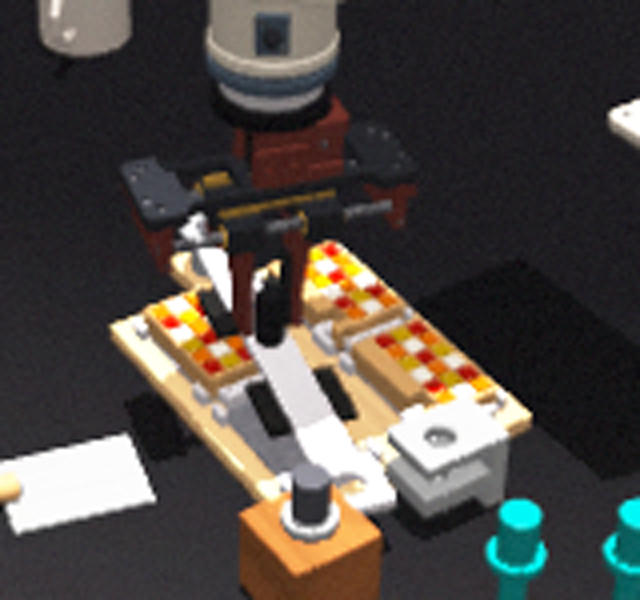

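Emit:
{"name": "move_arm", "arguments": {
  "rows": [
    [-9,2.3,0,0.08,0.45],
    [-18,4,0,0.15,0.45],
    [-25,4.7,0,0.2,0.45],
    [-31,5.1,0,0.25,0.45],
    [-33,5.1,0,0.25,0.45],
    [-34.5,5.1,0,0.25,0.45],
    [-34.5,5.1,0,0.25,0.45]
  ]
}}

```text
t: 37.8
ee_pos: [499.8, 15.6, 56.1]
orientation: [1.229, 1.188, -1.218]
ft_force: [1.0, 0.4, 1.4]
width: 24.2
```

Emit:
{"name": "move_arm", "arguments": {
  "rows": [
    [-1,0,0,0,0.45],
    [-2,0,0,0,0.45],
    [-3,0,0,0,0.45],
    [-3,0,0,0,0.45]
  ]
}}

```text
t: 38.3
ee_pos: [499.7, 15.6, 56.4]
orientation: [1.232, 1.184, -1.214]
ft_force: [9.9, -0.5, -7.6]
width: 24.5
```

Emit:
{"name": "move_arm", "arguments": {
  "rows": [
    [1.5,0,0,0,0.3],
    [1.5,0,0,0,-0.2],
    [1.5,0,20,0,-0.2],
    [1.5,0,70,0,-0.2],
    [0,20,110,-0.17,-1],
    [0,40,120,-0.34,-1],
    [0,60,125,-0.51,-1],
    [0,80,125,-0.68,-1],
    [0,100,125,-0.85,-1],
    [0,115,125,-1.02,-1],
    [0,130,125,-1.19,-1],
    [0,135,125,-1.36,-1]
  ]
}}

```text
t: 39.8
ee_pos: [498.8, 151.1, 181.1]
orientation: [2.115, 0.176, -2.119]
ft_force: [-0.2, 0.0, 0.4]
width: 87.7
```

Emit:
{"name": "move_arm", "arguments": {
  "rows": [
    [-10,0,0,-0.1,-1],
    [-15,0,0,-0.21,-1],
    [-15,0,0,-0.21,-1]
  ]
}}

```text
t: 40.17
ee_pos: [482.9, 150.9, 180.8]
orientation: [-2.212, 0.048, 2.223]
ft_force: [0.6, 0.3, 0.7]
width: 87.7
```

```bash
python3 - <<'E'
from h import *
np.set_printoptions(precision=3,suppress=True)
o=ctrl.get_obs(); print(o['ee_pos'],R.from_rotvec(o['orientation']).as_matrix()[:,1],o['width'])
w=get_image('wrist');cv2.imwrite('pics/x1.png',w)
np.savez('pics/x1.npz',**o);print(proj('wrist',(508,162.7,56),o),proj('wrist',(619.7,180.7,94),o))
crop(w,180,10,340,190,4,'pics/x2.png')
E
```

```text
[482.91  150.931 180.831] [-0.025 -1.     0.018] 87.73033846244408
[238.617 157.018] [207.339  18.009]
```

View pics/x1.png

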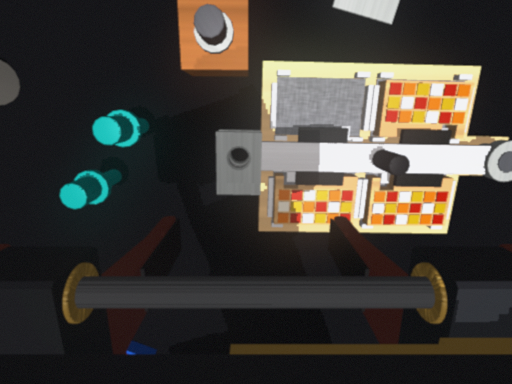

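View pics/x2.png

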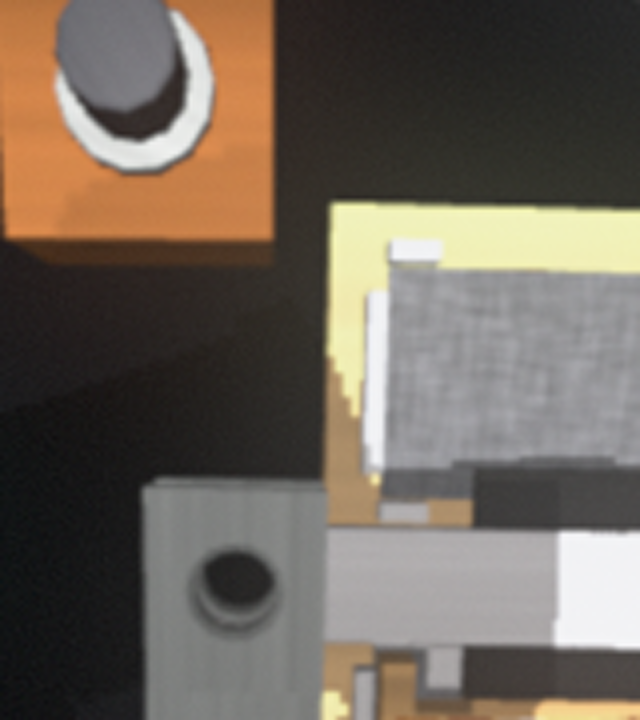

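Emit:
{"name": "move_arm", "arguments": {
  "rows": [
    [40,8,0,0,-1],
    [80,16,0,0,-1],
    [120,24,-20,0,-1],
    [136,29.6,-50,0,-1],
    [136,29.6,-80,0,-1],
    [136,29.6,-80,0,-1]
  ]
}}

```text
t: 40.98
ee_pos: [617.5, 179.9, 98.3]
orientation: [-2.208, 0.047, 2.231]
ft_force: [-0.3, 0.2, 0.3]
width: 87.6
```

```bash
python3 - <<'E'
from h import *
np.set_printoptions(precision=3,suppress=True)
o=ctrl.get_obs(); print(o['ee_pos'],R.from_rotvec(o['orientation']).as_matrix()[:,1],o['width'])
w=get_image('wrist');cv2.imwrite('pics/y1.png',w)
print(proj('wrist',(619.7,180.7,94),o),proj('wrist',(619.7,180.7,64),o))
E
```

```text
[617.501 179.898  98.274] [-0.022 -1.     0.019] 87.59932737190748
[251.584 225.477] [251.135 209.022]
```

View pics/y1.png

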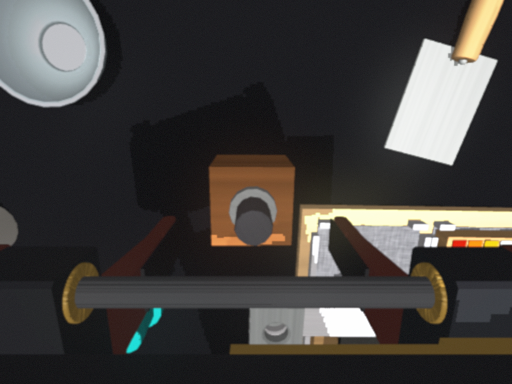

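Emit:
{"name": "move_arm", "arguments": {
  "rows": [
    [2.3,0.6,-10,0,-1],
    [2.3,0.6,-24,0,-1],
    [2.3,0.6,-30,0,-1],
    [2.3,0.6,-30,0,0],
    [2.3,0.6,-30,0,1],
    [2.3,0.6,-30,0,1],
    [2.3,0.6,-30,0,1],
    [2.3,0.6,-30,0,1],
    [2.3,0.6,-30,0,1]
  ]
}}

```text
t: 42.15
ee_pos: [620.9, 180.9, 70.2]
orientation: [-2.211, 0.046, 2.227]
ft_force: [0.5, -0.1, -0.5]
width: 31.6
```

Emit:
{"name": "move_arm", "arguments": {
  "rows": [
    [0,0,-1,0,1],
    [0,0,-1,0,1],
    [0,0,10,0,1],
    [0,0,40,0,1],
    [0,0,70,0,1],
    [0,0,80,0,1],
    [0,0,80,0,1]
  ]
}}

```text
t: 43.02
ee_pos: [621.1, 180.9, 150.6]
orientation: [-2.212, 0.046, 2.226]
ft_force: [-0.1, 0.3, -0.4]
width: 23.3
```

```bash
python3 - <<'E'
from h import *
np.set_printoptions(precision=3,suppress=True)
o=ctrl.get_obs(); print(o['ee_pos'],R.from_rotvec(o['orientation']).as_matrix()[:,1],o['width'])
w=get_image('wrist');crop(w,180,100,340,280,3,'pics/z1.png')
crop(get_image('scene'),220,150,340,290,4,'pics/z2.png')
E
```

```text
[621.122 180.93  150.594] [-0.023 -1.     0.018] 23.330637513511018
```

View pics/z1.png

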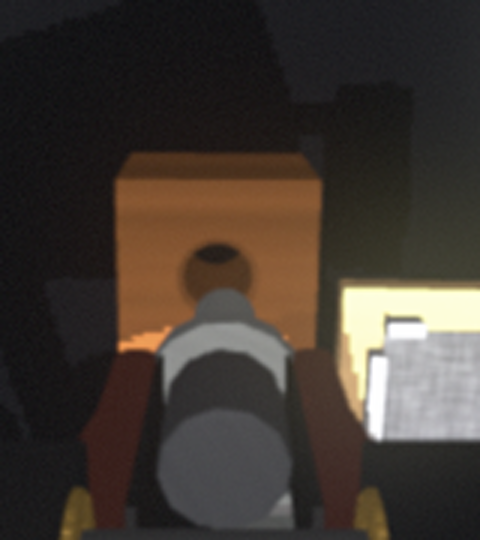

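View pics/z2.png

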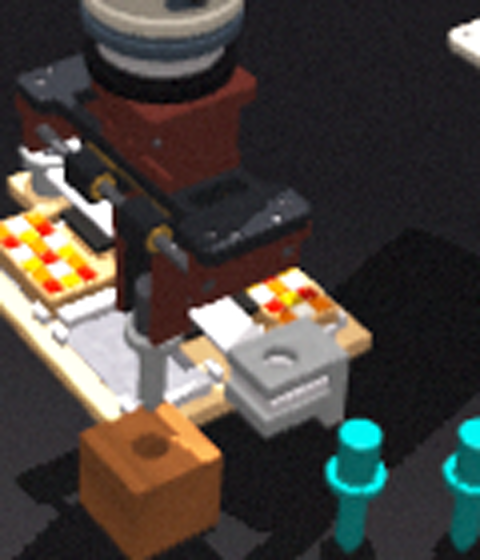

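Emit:
{"name": "move_arm", "arguments": {
  "rows": [
    [-40,-6,0,0,1],
    [-80,-12,0,0,1],
    [-105,-16.5,0,0,1],
    [-111.8,-17.5,0,0,1],
    [-111.8,-17.5,0,0,1],
    [-111.8,-17.5,0,0,1]
  ]
}}

```text
t: 43.88
ee_pos: [509.6, 163.4, 149.0]
orientation: [-2.21, 0.046, 2.228]
ft_force: [1.3, 0.6, -0.8]
width: 23.4
```

```bash
python3 - <<'E'
from h import *
np.set_printoptions(precision=3,suppress=True)
o=ctrl.get_obs(); print(o['ee_pos'],R.from_rotvec(o['orientation']).as_matrix()[:,1],o['width'])
w=get_image('wrist');crop(w,180,120,340,280,3.5,'pics/A1.png')
crop(get_image('scene'),220,150,340,290,4,'pics/A2.png')
E
```

```text
[509.553 163.379 148.977] [-0.023 -1.     0.019] 23.402927547371224
```

View pics/A1.png

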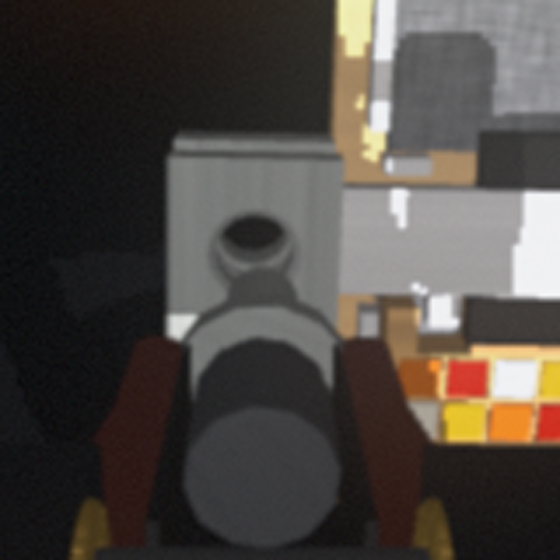

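View pics/A2.png

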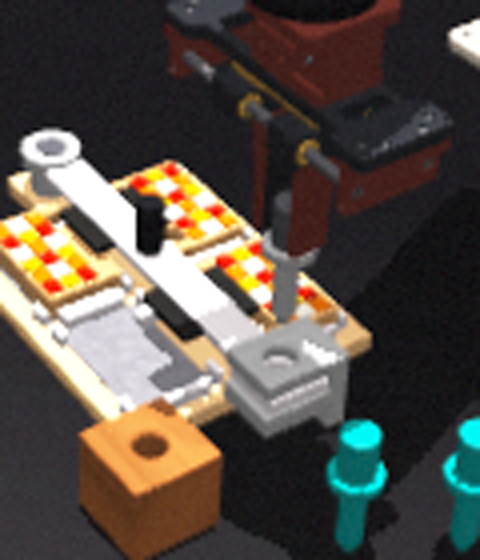

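Emit:
{"name": "move_arm", "arguments": {
  "rows": [
    [0,0,-12,0,1],
    [0,0,-22,0,1],
    [0,0,-30,0,1],
    [0,0,-38,0,1],
    [0,0,-46,0,1],
    [0,0,-46,0,1]
  ]
}}

```text
t: 44.72
ee_pos: [509.0, 163.2, 102.3]
orientation: [-2.209, 0.047, 2.229]
ft_force: [-0.2, 0.0, -2.1]
width: 23.0
```

Emit:
{"name": "move_arm", "arguments": {
  "rows": [
    [0,0,-8,0,1],
    [0,0,-16,0,1],
    [0,0,-24,0,1],
    [0,0,-29,0,1],
    [0,0,-31.5,0,1],
    [0,0,-31.5,0,1]
  ]
}}

```text
t: 45.48
ee_pos: [508.9, 163.2, 70.6]
orientation: [-2.209, 0.047, 2.23]
ft_force: [0.2, -0.1, -1.3]
width: 24.0
```

Emit:
{"name": "move_arm", "arguments": {
  "rows": [
    [0,0,-1.5,0,1],
    [0,0,-2.5,0,1],
    [0,0,-2.5,0,1]
  ]
}}

```text
t: 45.85
ee_pos: [509.2, 163.2, 69.3]
orientation: [-2.209, 0.047, 2.229]
ft_force: [-3.3, -1.0, 10.7]
width: 23.0
```

Emit:
{"name": "move_arm", "arguments": {
  "rows": [
    [0,0,0,0,0],
    [0,0,0,0,-1],
    [0,0,0,0,-1],
    [0,0,0,0,-1],
    [0,0,30,0,-1],
    [0,0,80,0,-1],
    [-20,0,130,0,-1],
    [-30,-10,170,0,-1],
    [-40,-40,200,0,-1],
    [-40,-80,230,0,-1],
    [-40,-110,250,0,-1],
    [-40,-110,250,0,-1]
  ]
}}

```text
t: 47.35
ee_pos: [469.9, 52.1, 320.8]
orientation: [-2.212, 0.049, 2.224]
ft_force: [-0.2, 0.3, -0.8]
width: 87.8
```

```bash
python3 - <<'E'
from h import *
np.set_printoptions(precision=1,suppress=True)
o=ctrl.get_obs(); print(o['ee_pos'],o['ft_force'])
w=get_image('wrist');crop(w,100,50,400,230,2.6,'pics/B1.png');np.savez('pics/B1.npz',**o)
crop(get_image('scene'),180,130,340,290,4,'pics/B2.png')
E
```

```text
[469.9  52.1 320.8] [-0.2  0.3 -0.8]
```

View pics/B1.png

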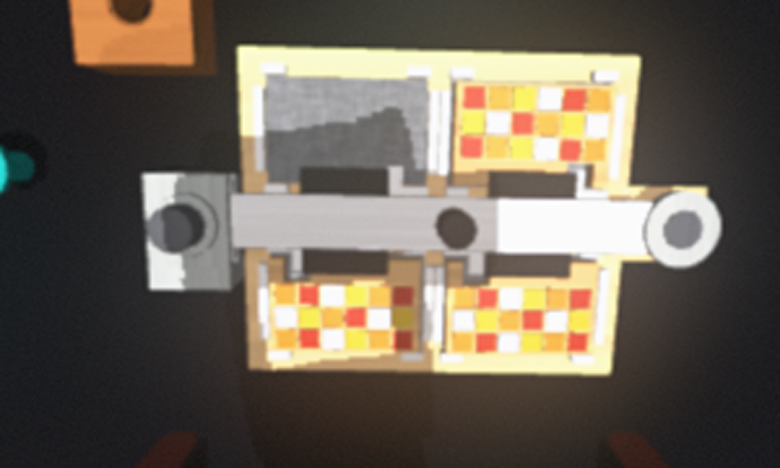

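View pics/B2.png

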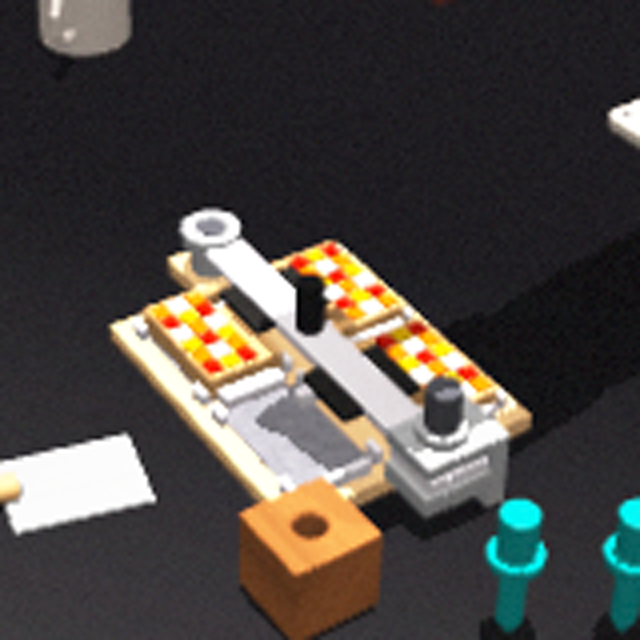

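```bash
python3 - <<'E'
from h import *
cv2.imwrite('pics/C1.png',np.hstack([get_image('top')[:, :],get_image('scene')])[:, :][::1]);im=cv2.imread('pics/C1.png');cv2.imwrite('pics/C1.png',cv2.resize(im,(800,300),interpolation=cv2.INTER_AREA))
np.set_printoptions(precision=1,suppress=True)
o=loado('pics/B1.npz');f=cc(100,50,2.6)
for n,ps in dict(TR=[(457,84),(611,84),(612,170),(458,170)]).items(): print(n,np.mean([plane('wrist',f(*p),30,o)[:2] for p in ps],0))
E
```

```text
TR [552.3 -31.2]
```

View pics/C1.png

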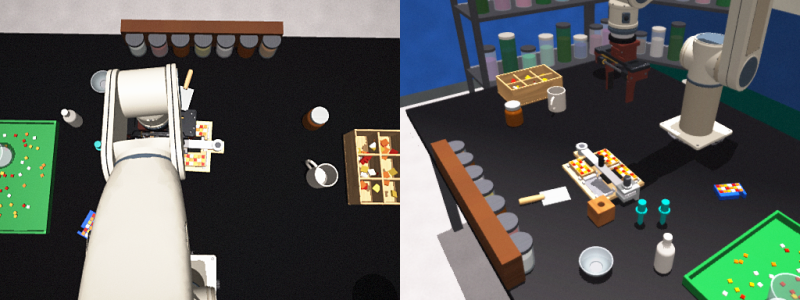

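```bash
python3 -c "
from workcell import ctrl
print(ctrl.close_job(), ctrl.get_obs()['t'])"
```

```text
the job is handed in; nothing more can be done
the job is handed in; nothing more can be done
```

I opened the jig, seated all three plaques, closed the keeper and put the pin back home, then handed the job in at about t = 47 s. No verdict was reported.

- **Opening:** I parked the pin upright in its wooden stand and swung the keeper back to about 1.76 rad, clear of the bays.
- **Plaques:** only three were on the bench. They went into both −x bays and the +x bay nearest the hinge. At seating, the tool height matched the bay floor to within 1 mm. Later pictures showed each plaque flat and tiles up, with the key in its notch.
- **Closing:** I swung the keeper until it met its stop (10 N), then pushed the pin down until the collar pressed on the fork (11 N). In the scene picture the top of the pin's grip sits within 1 pixel of where it was at the start.
- **Bystanders:** the pictures show the bench objects and look-alikes where they were, and the arm was clear of everything at the end.
- **One check that disagreed:** my last estimate put the plaque in the +x bay about 4 mm off centre in x. I treated it as unreliable because the keeper hid one edge of the plaque, and the pocket allows only about 2.5 mm of play. I did not re-measure.

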